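# Set up a pot melt on the kiln base

### The arm

A 7-joint arm with a two-finger parallel gripper is mounted at the origin on the work surface. World frame = base frame: x ahead of the robot, y to its left, z up, the work surface at z = 0. Lengths are in mm, angles in degrees, forces in N, time in s.
With the tool pointing down it reaches from about 425 to 925 mm from the base axis. Payload 6.8 kg.
Tool frame: the origin (TCP) lies at the very end of the fingers, on their centre line; the grasp point (between the pads) lies 19 mm behind it; z points along the fingers, y is the line along which they close (so a half turn about z gives the same grasp; the last joint's range is limited). The gripper opens to 85 mm and grips with 20 to 120 N. Pads are 22 mm wide; open, the fingers measure 114 mm over their backs; the gripper's body (76 mm by 85 mm) begins 54 mm behind the grasp point. The pads swing forward as they close: fully open they stand 13 mm farther back than shut.
Start: joints at [63.764, 27.33, 1.283, 89.118, -0.659, 63.558, -4.761], TCP at [231.34, -634.137, 195.808] pointing down, gripper open.
Joint ranges: [-169.35, 169.35], [-19.33, 120.38], [-80.79, 83.38], [13.8, 139.57], [-78.32, 258.32], [9.67, 109.79], [-169.56, 169.56]. Speed limits (degrees/s): [136.94, 136.94, 180, 180, 180, 180, 180].

### API

Orientations are given as a 3x3 rotation matrix whose columns are the frame's x, y, z axes.
In Python, from plant import env, viewer, workorder gives the robot as it stands.
- The arm moves only by the tool play_rows, never from a script. Its argument "motion" is a list of rows, each a list of 7 numbers: the shift along the tool's x, y, z in units of 4 cm (1.0 is 4 cm), then the turn, a rotation vector about the tool's x, y, z in units of 0.08 rad (1.0 is 0.08 rad), then the opening, from 0 (shut) to 1 (fully open). In form: [[dx, dy, dz, rx, ry, rz, hand], ...]. A call has 1 to 8 rows; each row shifts and turns the commanded pose from where the row before left it, along the tool's axes as they then stand; what a row does not reach is not made up. A row lasts 1/12 s, in which the tool goes at most 41.7 mm and 7.16 degrees, less where a joint would pass 70% of its speed; a pose out of reach is approached as far as the arm can. A call with a number of a shift or a turn outside -1 to 1 is refused whole. A call with a gripper value outside its range is refused whole. The fingers move at their own pace and stop on an object; the grip force is fixed at half the most. Time passes only in rows, so rows that do not move let the fingers close. It gives the time, the measured TCP pose, the force, the opening and the grip force at its end, in the units of the state.
- env.get_obs(): the state, without advancing time (a new reading comes with each control period).
- viewer.camera(name): name is "scene" or "side" or "wrist"; returns the picture (480x640x3 uint8, red, green, blue); there is no depth.
- viewer.camera_model(name): a dict with "fovy" (degrees; the focal length in pixels is half the picture's height over the tangent of half this angle, whatever the lens; pixels are square), "cx", "cy" (the principal point, pixels), "view" (4x4, takes a point from world to camera coordinates). Camera axes: x right, y down, z forward; pixel columns grow to the right and rows downward; lengths in mm; the calibration is good to about 2 mm. A picture is of the moment at which its call begins: read the wrist's pose just before it. camera_model takes no time and is no camera call; for the wrist camera it gives the pose at the moment of the call.
- workorder.finish_job(): hands the job in; it is judged then, once.
The state is a dict: "time_s": time; "joints": joint angles; "joint_velocities": joint speeds; "tau": joint torques, N m; "eef_pos": TCP position; "eef_rot": TCP orientation; "force": force on the tool from outside, world axes, zero at the start; "moment": the same for the moment, N m; "width": finger opening in mm; "gripper_force": force on a finger pad.
Only numpy, scipy, OpenCV 4.12 (cv2) and the standard library are available. Lean on these libraries where they do the work, as an engineer would, in place of code of your own. Each camera call takes 0.05 s, during which the arm holds its last target. There are 200 camera calls.

### The job

Set up a pot melt over the ring on the kiln shelf: first stand the two tall fire bricks (not the thin one) squarely on the shelf, one at each end, clear of the ring; then lay both steel bars across the bricks, along the shelf and about 40 mm apart; last set the clay pot upright on both bars, centred over the ring, its drain hole between the bars. Do not drop the pot, push the ring out of place, or disturb the jar, the cup and the thin brick.

Things in the scene. Friction and masses are not known exactly. Their poses are not given: they have to be found in the camera images.
- kiln_base: Pedestal of a small top-hat glass kiln, fixed to the bench, hood off: a low dark grey steel case 180 mm (x) by 250 mm (y) with light grey fibre board and, on top, a flat off-white kiln shelf 145 mm (x) by 230 mm (y), centred. Origin: centre of the underside, on the bench. The shelf's upper face is 42 mm above the origin. y is the long direction of the shelf (bricks go at its +y and -y ends, about 75 mm either way from the ring's centre; the bars lie along y); z up.
- ring: Thin dark steel ring (glass dam) standing loose on the shelf near its centre (within 8 mm): outside diameter 80 mm, wall 3 mm, 20 mm high. Origin: centre of its underside, 42 mm above the bench. It stays where it is; the pot goes above its centre.
- brick_a: Cream insulating fire brick, 100 mm (x) by 50 mm (y) by 60 mm high (z), about 0.18 kg. Origin: centre of its underside. Grip it across the 50 mm. It stands as it starts, 60 mm tall, with its 100 mm length across the shelf (along the kiln base's x). Same as brick_b; either may go at either end.
- brick_b: Second cream insulating fire brick, the same as brick_a: 100 mm (x) by 50 mm (y) by 60 mm high (z). Origin: centre of its underside.
- bar_a: Square steel bar, 190 mm long (x), 12 mm wide (y), 12 mm high (z), lying on the bench, about 0.21 kg. Origin: centre of its underside. Grip it across the 12 mm at mid length. Same as bar_b; either may go on either side.
- bar_b: Second square steel bar, the same as bar_a: 190 by 12 by 12 mm, long along x. Origin: centre of its underside.
- pot: Small terracotta flower pot, upright, open at the top: base diameter 46 mm, collar at the rim 60 mm in diameter and 17 mm tall (41 to 58 mm above the underside), total height 58 mm, wall 4 mm, about 0.11 kg; a dark drain hole 10 mm across in the middle of its floor. Origin: centre of its underside. Grip it by the collar from above, or by the wall.
- split: Thin cream fire brick, a bystander: 100 mm (x) by 50 mm (y) but only 25 mm high. Origin: centre of its underside. Leave it alone.
- jar: Frit jar, a bystander: blue glass grain, paper label, white lid 54 mm in diameter, 58 mm high. Origin: centre of its underside. Leave it alone.
- cup: White plastic measuring cup without a handle, a bystander: rim diameter 64 mm, 45 mm high. Origin: centre of its underside. Leave it alone.

How it is judged:
By the outcome, as a careful person would: the job done as asked, in the order asked, and still so for the second after the job is handed in, with the robot touching nothing.
It also fails if it takes over 115 s, if anything falls off the work surface, if the arm or the gripper's body presses on something with over 40 N, if the wrist force passes 120 N, or if a joint passes its speed limit or range.

## Working session

There is one attempt and no reset: what is moved stays moved. The work goes in short steps, Python scripts to look and compute and a tool call to move; the robot and the scene stay as the last step left them, time stands still between calls to the robot, and variables do not carry over. Pictures are saved under pics/ and viewed, at most 14 in all, crops included, and the job is handed in when it is done.

Besides the shell and the picture viewer there is one more tool, called after "Emit:" as name(argument=value, ...) on one line, values as JSON. play_rows: Moves the arm, as the interface text tells. Shifts and turns lie within -1 to 1; 1 stands for 4 cm of shift or 0.08 rad of turn. Its arguments: {"type":"object","properties":{"motion":{"type":"array","items":{"type":"array","items":{"type":"number"}}}},"required":["motion"]}

```bash
ls; mkdir -p pics; python3 - <<'E'
from plant import env, viewer, workorder
import cv2,numpy as np
o=env.get_obs();print({k:np.round(v,2).tolist() for k,v in o.items()})
for n in("scene","side","wrist"):
    m=viewer.camera_model(n);print(n,m["fovy"],m["cx"],m["cy"],np.round(m["view"],4).tolist())
    cv2.imwrite(f"pics/{n}0.png",viewer.camera(n)[:,:,::-1])
E
```

```text
pics
{'time_s': 0.0, 'joints': [63.76, 27.38, 1.28, 89.18, -0.66, 63.56, -4.76], 'joint_velocities': [0.05, 0.05, -0.1, 0.11, -0.02, -0.06, -0.06], 'tau': [0.0, -59.64, 1.61, -28.12, 0.01, 0.01, -0.0], 'eef_pos': [231.09, -633.51, 194.81], 'eef_rot': [[0.94, 0.34, -0.0], [0.34, -0.94, 0.0], [-0.0, -0.0, -1.0]], 'force': [-0.21, -0.46, -0.14], 'moment': [0.0, 0.03, -0.04], 'gripper_force': 0.0, 'width': 85.46}
scene 46.0395365973537 321.58179523457477 236.30798591011873 [[0.2117, 0.9773, -0.0088, -105.3159], [0.7774, -0.1739, -0.6044, -381.678], [-0.5922, 0.1211, -0.7966, 1637.0123], [0.0, 0.0, 0.0, 1.0]]
side 50.727617056055365 324.2590783360155 240.02753883843945 [[-0.9191, -0.3941, 0.0008, 517.3828], [-0.2399, 0.5578, -0.7945, 187.3834], [0.3127, -0.7304, -0.6072, 1135.3839], [0.0, 0.0, 0.0, 1.0]]
wrist 61.10671551999024 317.76791366432906 237.6189439083197 [[0.3426, -0.9395, -0.0017, -674.8089], [-0.8934, -0.3264, 0.3087, -40.4093], [-0.2905, -0.1042, -0.9512, 379.5454], [0.0, 0.0, 0.0, 1.0]]
```

View pics/scene0.png

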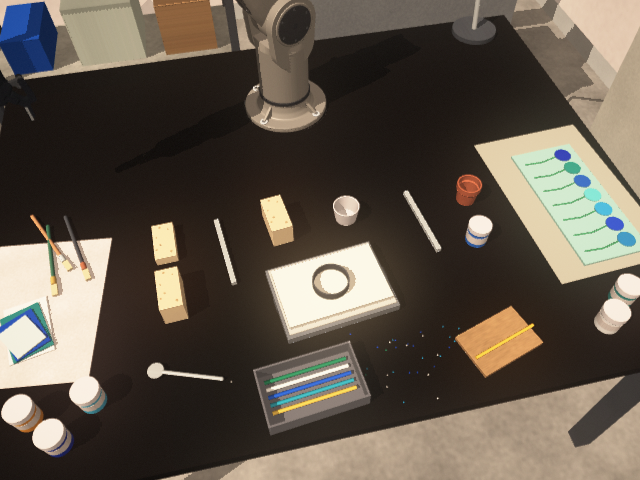

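View pics/side0.png

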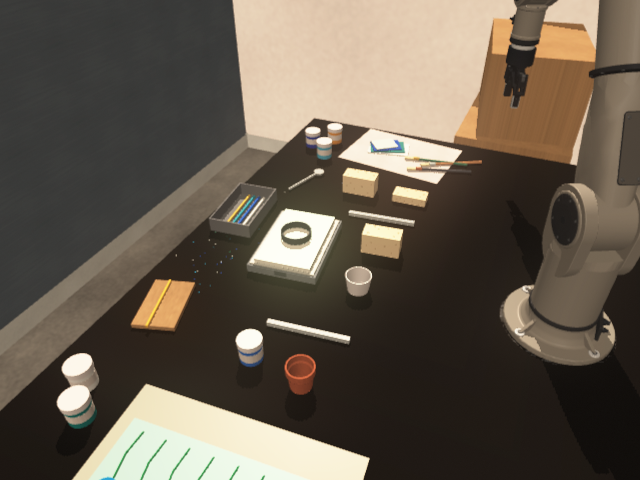

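```bash
cat > h.py <<'E'
import cv2,numpy as np
from scipy.optimize import minimize
from plant import env, viewer
def model(n):
    m=viewer.camera_model(n);f=240/np.tan(np.radians(m["fovy"]/2));return f,m["cx"],m["cy"],np.array(m["view"])
def proj(M,P):
    f,cx,cy,V=M;q=np.atleast_2d(P)@V[:3,:3].T+V[:3,3];return np.c_[f*q[:,0]/q[:,2]+cx,f*q[:,1]/q[:,2]+cy]
def back(M,uv,z):
    f,cx,cy,V=M;d=V[:3,:3].T@np.array([(uv[0]-cx)/f,(uv[1]-cy)/f,1]);c=-V[:3,:3].T@V[:3,3];return c+d*(z-c[2])/d[2]
def box(x,y,a,L,W,z0,z1):
    c,s=np.cos(a),np.sin(a)
    return np.array([[x+c*u*L/2-s*v*W/2,y+s*u*L/2+c*v*W/2,z] for u in(-1,1) for v in(-1,1) for z in(z0,z1)])
def cyl(x,y,rings):
    t=np.linspace(0,2*np.pi,40,endpoint=False)
    return np.vstack([np.c_[x+r*np.cos(t),y+r*np.sin(t),0*t+z] for r,z in rings])
S=4
def fill(M,P,shape=(480,640)):
    h=cv2.convexHull(proj(M,P).astype(np.float32))
    m=np.zeros((shape[0]*S//2,shape[1]*S//2),np.uint8)
    cv2.fillPoly(m,[np.round(h*(S//2)*16+(S//2-1)*8).astype(np.int32)],1,shift=4);return m
def comp(mask,uv,r=6):
    n,l=cv2.connectedComponents(mask.astype(np.uint8))
    u,v=map(int,uv);w=l[v-r:v+r+1,u-r:u+r+1].ravel();w=w[w>0]
    m=(l==np.bincount(w).argmax()).astype(np.uint8)
    c,_=cv2.findContours(m,cv2.RETR_EXTERNAL,cv2.CHAIN_APPROX_NONE);cv2.drawContours(m,c,-1,1,-1)
    return cv2.resize(m,None,fx=S//2,fy=S//2,interpolation=cv2.INTER_NEAREST)
def fit(pts,p0,obs,steps):
    "obs: list of (M,mask)"
    def cost(p):
        return sum(1-(lambda a,b:(a&b).sum()/(a|b).sum())(fill(M,pts(p)),m) for M,m in obs)
    best=None
    for k in range(2):
        p0=p0 if best is None else best.x
        sim=np.vstack([p0]+[np.array(p0)+np.eye(len(p0))[i]*steps[i] for i in range(len(p0))])
        best=minimize(cost,p0,method="Nelder-Mead",options=dict(initial_simplex=sim,xatol=.02,fatol=1e-5,maxiter=300))
    return best.x,best.fun
E
cat > fit0.py <<'E'
from h import *
I={n:cv2.imread(f"pics/{n}0.png") for n in("scene","side")};M={n:model(n) for n in I}
objs=dict(brick_a=("b",(170,295),(360,182),100,50,60),brick_b=("b",(277,220),(382,242),100,50,60),split=("b",(165,243),(410,197),100,50,25),
 bar_a=("b",(225,252),(380,218),190,12,12),bar_b=("b",(422,220),(308,331),190,12,12),
 pot=("c",(467,192),(300,375),[(23,0),(30,41),(30,58)]),jar=("c",(478,232),(250,348),[(27,0),(27,58)]),cup=("c",(346,210),(358,282),[(24,0),(32,45)]),
 shelf=("s",(332,250),(275,255)))
vis={n:cv2.resize(I[n],None,fx=2,fy=2) for n in I}
for k,o in objs.items():
    uv=dict(scene=o[1],side=o[2]);obs=[]
    for n in I:
        g=I[n].max(2); th=150 if o[0]=="s" else 60
        obs.append((M[n],comp(g>th,uv[n])))
    z=42 if o[0]=="s" else 20
    q=back(M["scene"],o[1],z)
    if o[0]=="c":
        f=lambda p:cyl(p[0],p[1],o[3]);p,c=fit(f,[q[0],q[1]],obs,[10,10])
    elif o[0]=="s":
        ms=[cv2.moments(cv2.convexHull(cv2.findNonZero(m))) for _,m in obs];q=back(M["scene"],(ms[0]["m10"]/ms[0]["m00"]/2,ms[0]["m01"]/ms[0]["m00"]/2),42)
        f=lambda p:box(p[0],p[1],p[2],145,230,36,42);p,c=min((fit(f,[q[0],q[1],a],obs,[10,10,.2]) for a in(-.3,0,.3)),key=lambda r:r[1])
    else:
        f=lambda p:box(p[0],p[1],p[2],o[3],o[4],0,o[5])
        p,c=min((fit(f,[q[0],q[1],a],obs,[10,10,.2]) for a in np.arange(0,np.pi,np.pi/6)),key=lambda r:r[1])
    print(k,np.round(p[:2],1),np.round(np.degrees(p[2:])%180,1),round(c,3))
    for n in I:
        h=cv2.convexHull(proj(M[n],f(p)).astype(np.float32));cv2.polylines(vis[n],[np.int32(h*2)],1,(0,0,255) if k!="pot" else (0,255,0),1)
cv2.imwrite("pics/ov.png",np.vstack([vis["scene"][340:680,220:1020],vis["side"][300:560,380:1180]]))
E
python3 fit0.py
```

```text
brick_a [ 595.6 -353.6] [3.3] 1.019
brick_b [887.7 -63.9] [98.3] 1.903
split [ 438.2 -364.1] [3.] 1.027
bar_a [ 486.5 -228.9] [6.4] 1.082
bar_b [499.7 245.1] [6.9] 0.222
pot [453.7 375.1] [] 0.131
jar [577.  354.3] [] 0.2
cup [447.4  70.5] [] 1.967
shelf [652.  -12.5] [5.7] 0.396
```

View pics/ov.png

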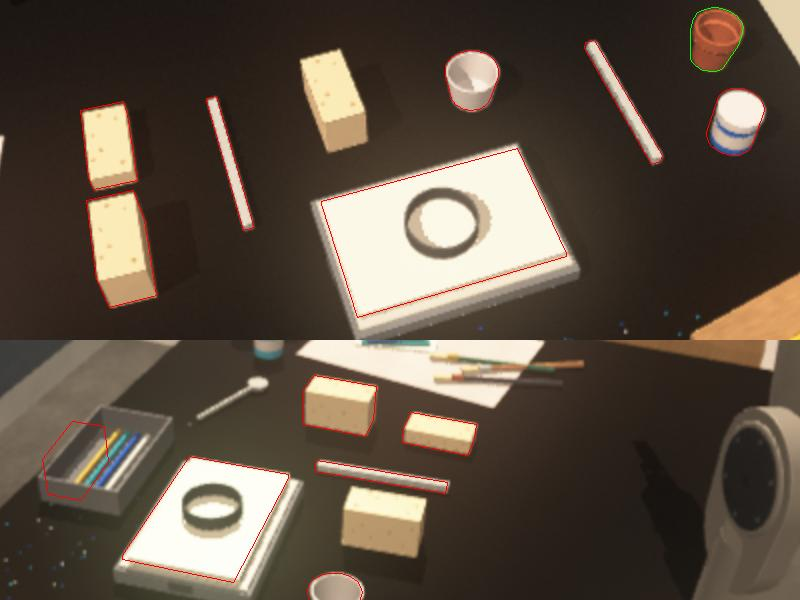

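```bash
sed -i 's/else 60/else 95/' fit0.py; python3 fit0.py; cat > ring.py <<'E'
from h import *
I={n:cv2.imread(f"pics/{n}0.png") for n in("scene","side")};M={n:model(n) for n in I}
# ring: dark pixels (outer of annulus), fit cylinder silhouette
for n,uv in(("scene",(331,281)),("side",(296,233))):
    g=I[n].max(2);m=np.zeros_like(g);u,v=uv;m[v-25:v+25,u-30:u+30]=(g[v-25:v+25,u-30:u+30]<110)
    mm=comp(m,(u,v-16 if n=="scene" else v),12)
    p,c=min((fit(lambda p:cyl(p[0],p[1],[(40,42),(40,62)]),[652+d,-12],[(M[n],mm)],[8,8]) for d in(-5,5)),key=lambda r:r[1])
    print(n,p.round(1),round(c,3))
E
python3 ring.py
```

```text
brick_a [ 596. -354.] [4.5] 0.091
brick_b [442.3 -97.3] [6.7] 0.088
split [ 439.3 -365.4] [2.5] 0.123
bar_a [ 487.  -230.1] [6.3] 0.283
bar_b [499.7 244.3] [6.6] 0.275
pot [454.  373.7] [] 0.17
jar [578.3 352.5] [] 0.25
cup [446.9  69.9] [] 0.117
shelf [652.  -12.5] [5.7] 0.396
scene [625.2  -9.8] 0.89
side [670.  -50.5] 0.781
```

Emit:
play_rows(motion=[[0,0,-0.3,0,0,1,1],[0.6,-0.75,-0.1,0,0,1,1],[0.6,-0.75,-0.1,0,0,1,1],[0.6,-0.75,-0.1,0,0,0.12,1],[0.6,-0.75,-0.1,0,0,0,1],[0.6,-0.75,-0.1,0,0,0,1],[0.6,-0.75,-0.1,0,0,0,1],[0.6,-0.75,-0.1,0,0,0,1]])

```text
time_s: 0.82
eef_pos: [369.0, -401.6, 235.9]
eef_rot: [[0.995, 0.1, -0.0], [0.1, -0.995, 0.0], [-0.0, -0.0, -1.0]]
force: [1.7, -0.4, 0.2]
width: 85.4
gripper_force: 0.0
```

Emit:
play_rows(motion=[[0.6,-0.75,-0.1,0,0,0,1],[0.6,-0.75,0,0,0,0,1],[0.6,-0.75,0,0,0,0,1],[0.6,-0.75,0,0,0,0,1],[0.6,-0.75,0,0,0,0,1],[0.6,-0.75,0,0,0,0,1],[0.6,-0.75,0,0,0,0,1],[0.6,-0.75,0,0,0,0,1]])

```text
time_s: 1.48
eef_pos: [536.0, -143.7, 239.7]
eef_rot: [[0.995, 0.1, -0.0], [0.1, -0.995, -0.0], [-0.0, 0.0, -1.0]]
force: [1.0, 0.1, 0.4]
width: 85.4
gripper_force: 0.0
```

Emit:
play_rows(motion=[[0.6,-0.75,0,0,0,0,1],[0.6,-0.75,0,0,0,0,1],[0.3,-0.4,0,0,0,0,1],[0,0,0,0,0,0,1],[0,0,0,0,0,0,1]])

```text
time_s: 1.9
eef_pos: [587.7, -62.3, 239.3]
eef_rot: [[0.995, 0.103, -0.001], [0.103, -0.995, 0.0], [-0.001, -0.0, -1.0]]
force: [-0.3, -0.6, -0.0]
width: 85.7
gripper_force: 0.0
```

```bash
cat > w.py <<'E'
import sys
from h import *
np.set_printoptions(suppress=True)
def shot(n):
    M=model("wrist");im=viewer.camera("wrist")[:,:,::-1];cv2.imwrite(f"pics/{n}.png",im);np.savez(f"pics/{n}.npz",V=M[3],k=M[:3]);return M,im
def st():
    o=env.get_obs();R=np.array(o["eef_rot"]);return np.array(o["eef_pos"]),np.degrees(np.arctan2(R[1,0],R[0,0])),R,o
def go(x,y,z,psi):
    "units to go: turn first, then shift in the turned frame"
    p,a,R,o=st();d=np.array([x,y,z])-p;b=np.radians(psi)
    t=np.array([np.cos(b)*d[0]+np.sin(b)*d[1],np.sin(b)*d[0]-np.cos(b)*d[1],-d[2]])/40
    print("pos",p.round(1),"psi",round(a,2),"tilt",np.degrees(R[:2,2]).round(2),"t",round(o["time_s"],1),"w",round(o["width"],1),"-> turn",round((a-psi)/4.584,2),"shift",t.round(2),"norm",np.linalg.norm(t).round(1))
E
python3 -c "
from w import *
shot('w1');go(596,-354,150,4.5)"
```

```text
pos [587.2 -64.2 239.3] psi 5.76 tilt [-0.07 -0.03] t 1.9 w 85.4 -> turn 0.27 shift [-0.35  7.24  2.23] norm 7.6
```

View pics/w1.png

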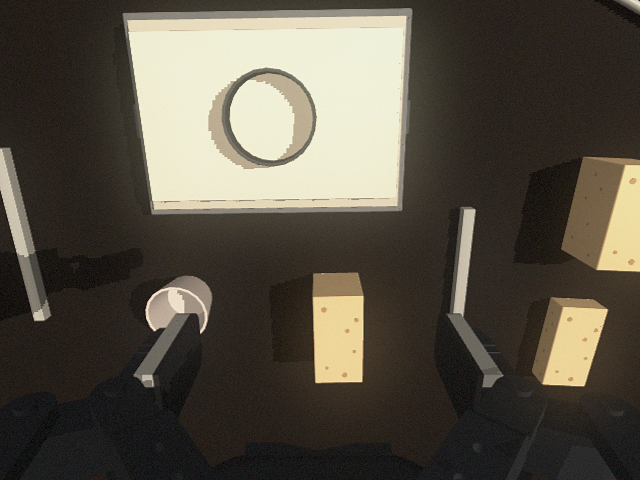

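```bash
cat > f1.py <<'E'
from w import *
d=np.load("pics/w1.npz");M=(*d["k"],d["V"]);im=cv2.imread("pics/w1.png");g=im.max(2)
print([im[r,270].tolist() for r in (12,16,22,26,30,34,70,110,190,198,202,206,210)],im[120,210+6],im[120,140])
r=np.zeros_like(g);r[60:175,200:325]=g[60:175,200:325]<110
m=comp(r,(268,72),6)
p,c=fit(lambda p:cyl(p[0],p[1],[(40,42),(40,62)]),[650,-12],[(M,m)],[8,8]);print("ring",p.round(1),round(c,3))
print("px corners->",[back(M,uv,42)[:2].round(1).tolist() for uv in((130,28),(404,28),(402,200),(152,202))])
b=im[:,:,0]
for th in(170,185,200):
    s=comp(((b>th)),(180,60),3);h=cv2.convexHull(cv2.findNonZero(s));s2=np.zeros_like(s);cv2.fillPoly(s2,[h],1)
    p,c=fit(lambda p:box(p[0],p[1],p[2],145,230,41.9,42),[652,-12,.1],[(M,s2)],[8,8,.1]);print("shelf",p[:2].round(1),np.degrees(p[2]).round(2),round(c,3))
for nm,uv,p0,L,W,H in(("brick_b",(338,340),(442,-97,.1),100,50,60),):
    s=comp(g>95,uv);p,c=fit(lambda p:box(p[0],p[1],p[2],L,W,0,H),p0,[(M,s)],[8,8,.1]);print(nm,p[:2].round(1),np.degrees(p[2]).round(2),round(c,3))
E
python3 f1.py
```

```text
[[133, 142, 145], [134, 145, 151], [193, 221, 231], [193, 221, 233], [212, 238, 239], [214, 239, 239], [102, 113, 116], [216, 239, 240], [212, 238, 241], [210, 236, 239], [185, 215, 228], [185, 219, 231], [124, 135, 142]] [148 176 189] [80 89 95]
ring [649.6 -15.2] 0.917
px corners-> [[711.0, 106.4], [734.4, -119.8], [590.3, -142.4], [564.1, 91.6]]
shelf [657.9 -13.5] 6.85 0.082
shelf [657.9 -13.7] 6.88 0.052
shelf [650.5 -14.1] 6.63 0.009
brick_b [443.9 -98.4] 6.97 0.021
```

```bash
cat > f2.py <<'E'
from w import *
d=np.load("pics/w1.npz");M=(*d["k"],d["V"]);im=cv2.imread("pics/w1.png");g=im.max(2)
for th in (125,140,155):
    r=np.zeros_like(g);r[60:175,200:325]=g[60:175,200:325]<th
    m=comp(r,(268,72),6)
    p,c=fit(lambda p:cyl(p[0],p[1],[(40,42),(40,62)]),[650,-12],[(M,m)],[8,8]);print("ring",p.round(1),round(c,3))
go(596,-354,170,4.5)
E
python3 f2.py
```

```text
ring [650.9 -15.2] 0.045
ring [651.2 -15.2] 0.035
ring [651.3 -15.1] 0.03
pos [587.2 -64.2 239.3] psi 5.76 tilt [-0.07 -0.03] t 1.9 w 85.4 -> turn 0.27 shift [-0.35  7.24  1.73] norm 7.5
```

Emit:
play_rows(motion=[[-0.9,0.1,0,0,0,-0.26,1],[-0.9,0.1,0,0,0,0,1],[-0.9,0.1,0.2,0,0,0,1],[-0.9,0.1,0.3,0,0,0,1],[-0.06,0.01,0.9,0,0,0,1],[0,0,0.9,0,0,0,1],[0,0,0,0,0,0,1],[0,0,0,0,0,0,1]])

```text
time_s: 2.62
eef_pos: [442.3, -98.1, 147.3]
eef_rot: [[0.993, 0.118, -0.004], [0.118, -0.993, 0.0], [-0.004, -0.001, -1.0]]
force: [-0.1, 0.5, 0.0]
width: 85.3
gripper_force: 0.0
```

```bash
python3 -c "
from w import *
go(444,-98.4,27,7);M,im=shot('w2')
m=comp(im.max(2)>95,(330,330),20);p,c=fit(lambda p:box(p[0],p[1],p[2],100,50,0,60),[444,-98,.12],[(M,m)],[5,5,.1]);print(p[:2],np.degrees(p[2]),c)"
```

```text
pos [442.3 -98.1 147.3] psi 6.8 tilt [-0.21  0.01] t 2.6 w 85.3 -> turn -0.04 shift [0.04 0.01 3.01] norm 3.0Traceback (most recent call last):
  File "<string>", line 4, in <module>
    m=comp(im.max(2)>95,(330,330),20);p,c=fit(lambda p:box(p[0],p[1],p[2],100,50,0,60),[444,-98,.12],[(M,m)],[5,5,.1]);print(p[:2],np.degrees(p[2]),c)
  File "h.py", line 24, in comp
    m=(l==np.bincount(w).argmax()).astype(np.uint8)
          ~~~~~~~~~~~~~~~~~~~~~^^
ValueError: attempt to get argmax of an empty sequence
```

Emit:
play_rows(motion=[[0.04,0,0.8,0,0,0,1],[0,0,0.9,0,0,0,1],[0,0,0.9,0,0,0,1],[0,0,0.4,0,0,0,1],[0,0,0,0,0,0,0.4],[0,0,0,0,0,0,0.3],[0,0,0,0,0,0,0.2],[0,0,0,0,0,0,0.2]])

```text
time_s: 3.33
eef_pos: [447.9, -97.2, 29.9]
eef_rot: [[0.993, 0.12, 0.004], [0.12, -0.993, -0.001], [0.004, 0.001, -1.0]]
force: [-0.7, -0.4, -1.2]
width: 38.8
gripper_force: 0.0
```

Emit:
play_rows(motion=[[0,0,0,0,0,0,0.2],[0,0,0,0,0,0,0.2],[0,0,0,0,0,0,0.2],[0,0,0,0,0,0,0.2]])

```text
time_s: 3.67
eef_pos: [445.9, -96.9, 28.2]
eef_rot: [[0.993, 0.121, 0.001], [0.121, -0.993, -0.0], [0.001, 0.0, -1.0]]
force: [-0.6, -0.3, -0.1]
width: 17.0
gripper_force: 0.0
```

```bash
python3 -c "
from w import *
a=viewer.camera('scene')[100:380,100:500,::-1];b=viewer.camera('side')[130:330,200:480,::-1]
cv2.imwrite('pics/s2.png',np.vstack([cv2.resize(a,(460,322)),cv2.resize(b,(460,270))]))"
```

```text
(no output)
```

View pics/s2.png

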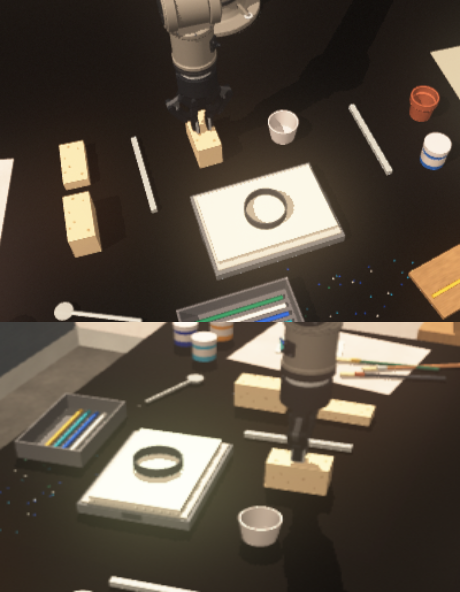

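```bash
python3 -c "
from w import *
p,a,R,o=st();print(p,o['width'],o['force'])
out=[]
for n in('scene','side'):
    im=viewer.camera(n)[:,:,::-1].copy();M=model(n);q=proj(M,np.array([p,p+[0,0,60],p+[0,0,150]]));print(q)
    z=4;u,v=q[0].astype(int);c=cv2.resize(im[v-70:v+40,u-48:u+48],None,fx=4,fy=4)
    for t in q: cv2.circle(c,(int((t[0]-u+48)*4),int((t[1]-v+70)*4)),3,(0,0,255),-1)
    h=cv2.convexHull(proj(M,box(443.9,-98.4,.1217,100,50,0,60)).astype(np.float32));cv2.polylines(c,[np.int32((h-[u-48,v-70])*4)],1,(0,255,0),1)
    out.append(c)
cv2.imwrite('pics/s3.png',np.hstack(out))"
```

```text
[445.74409272 -96.82527429  27.96036039] 17.119203690041942 [0.98911046 0.35960647 0.03048927]
[[276.94336834 221.45909363]
 [275.05877416 205.044417  ]
 [271.95490175 178.00991676]]
[[379.85676909 241.63706998]
 [381.4435113  223.00344552]
 [383.99881909 192.99564372]]
```

View pics/s3.png

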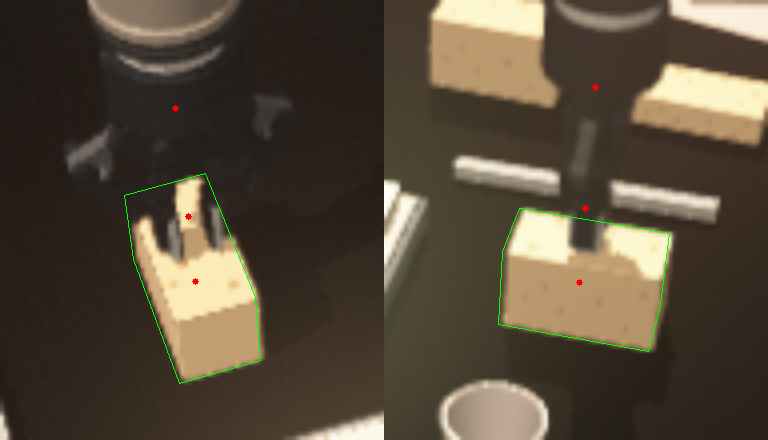

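```bash
python3 -c "
from w import *
M=model('side')
for z in (160,195.8,215,235): print(z,proj(M,np.array([231.3,-634.1,z])))
V=model('wrist')[3];p,a,R,o=st();print('cam in tool',R.T@(-V[:3,:3].T@V[:3,3]-p),o['joints'])
im=viewer.camera('wrist')[:,:,::-1];cv2.imwrite('pics/w3.png',im)
cv2.imwrite('pics/c3.png',np.hstack([cv2.resize(cv2.imread('pics/side0.png')[60:120,480:560],(400,300),interpolation=0),cv2.resize(im,(400,300))]))"
```

```text
160 [[502.74860586 127.77097349]]
195.8 [[505.25816624 116.9198855 ]]
215 [[506.63325788 110.9741268 ]]
235 [[508.08795623 104.6841567 ]]
cam in tool [  78.82027781    0.87228369 -177.40226627] [ 15.43733345  22.24928761 -13.0184466  125.4213815    8.96842401
  33.17275875 -87.23698478]
```

View pics/c3.png

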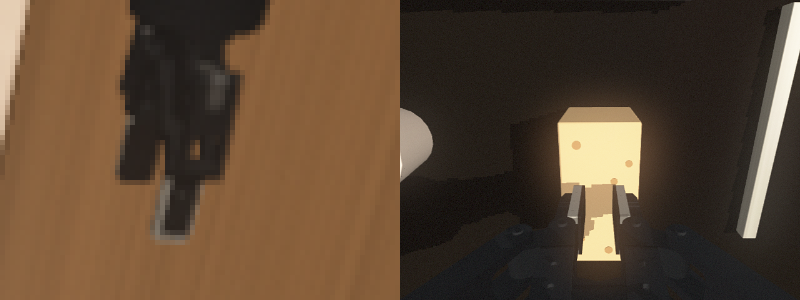

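Emit:
play_rows(motion=[[0,0,0,0,0,0,0.8],[0,0,0,0,0,0,1],[0,0,0,0,0,0,1],[0,0,0,0,0,0,1],[0,0,0,0,0,0,1],[0,0,0,0,0,0,1]])

```text
time_s: 4.42
eef_pos: [445.7, -96.8, 27.8]
eef_rot: [[0.993, 0.121, -0.0], [0.121, -0.993, 0.0], [-0.0, -0.0, -1.0]]
force: [-0.8, 0.5, 0.0]
width: 84.6
gripper_force: 0.0
```

Emit:
play_rows(motion=[[0,0,0.3,0,0,0,1],[0,0,0.3,0,0,0,1],[0,0,0.3,0,0,0,1],[0,0,0.1,0,0,0,1],[0,0,0,0,0,0,1],[0,0,0,0,0,0,1]])

```text
time_s: 4.92
eef_pos: [445.7, -96.7, -12.1]
eef_rot: [[0.993, 0.121, -0.0], [0.121, -0.993, 0.0], [-0.0, -0.0, -1.0]]
force: [-0.8, -0.5, -0.0]
width: 85.4
gripper_force: 0.0
```

```bash
python3 -c "
from w import *
go(444,-98.4,0,7)
a=viewer.camera('side')[170:290,310:450,::-1];b=viewer.camera('wrist')[:,:,::-1]
cv2.imwrite('pics/s4.png',np.hstack([cv2.resize(a,(400,343),interpolation=2),cv2.resize(b,(400,343))]))"
```

```text
pos [445.7 -96.7 -12.1] psi 6.94 tilt [-0.02  0.  ] t 4.9 w 85.4 -> turn -0.01 shift [-0.05  0.04 -0.3 ] norm 0.3
```

View pics/s4.png

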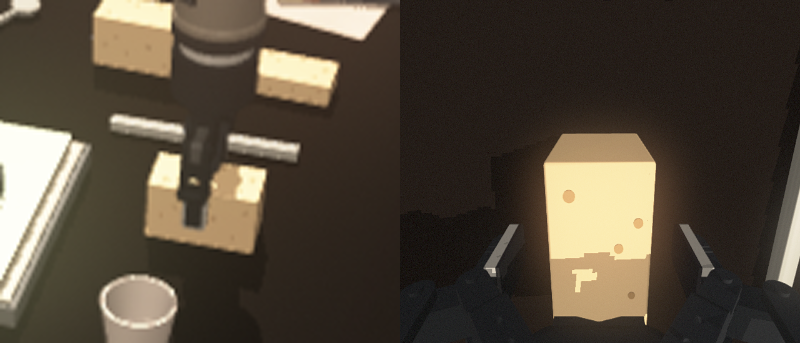

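Emit:
play_rows(motion=[[-0.05,0.04,0,0,0,0,0.6],[0,0,0,0,0,0,0.4],[0,0,0,0,0,0,0.2],[0,0,0,0,0,0,0.1],[0,0,0,0,0,0,0.1],[0,0,0,0,0,0,0.1],[0,0,0,0,0,0,0.1],[0,0,0,0,0,0,0.1]])

```text
time_s: 5.68
eef_pos: [444.1, -98.8, -11.7]
eef_rot: [[0.993, 0.12, 0.0], [0.12, -0.993, -0.0], [0.0, 0.0, -1.0]]
force: [-1.6, 0.7, 5.1]
width: 49.1
gripper_force: 62.3
```

```bash
python3 -c "
from w import *
go(444,-98.4,100,7)
a=viewer.camera('side')[170:290,310:450,::-1]
cv2.imwrite('pics/s5.png',cv2.resize(a,(700,600),interpolation=2))"
```

```text
pos [444.1 -98.8 -11.7] psi 6.92 tilt [ 0.03 -0.02] t 5.7 w 49.1 -> turn -0.02 shift [-0.   -0.01 -2.79] norm 2.8
```

View pics/s5.png

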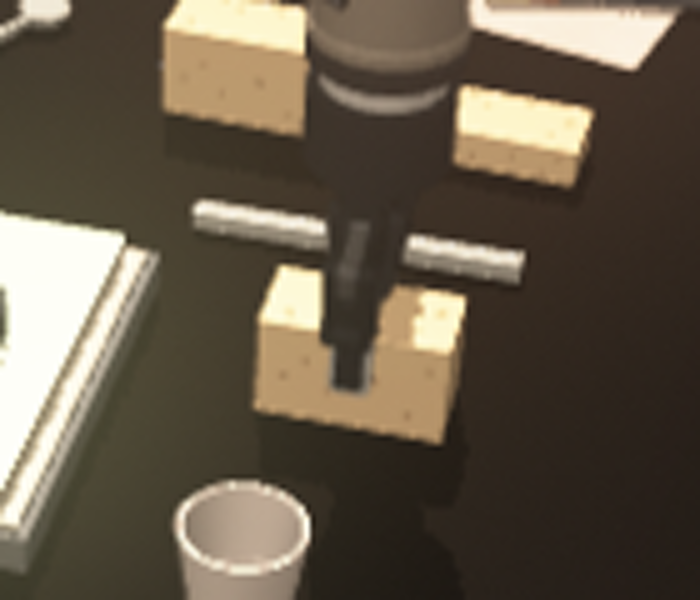

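Emit:
play_rows(motion=[[0,0,-0.4,0,0,0,0.1],[0,0,-0.7,0,0,0,0.1],[0,0,-0.8,0,0,0,0.1],[0.2,-0.1,-0.7,0,0,0,0.1],[0.7,-0.43,0,0,0,0,0.1],[0.75,-0.46,0,0,0,0,0.1],[0.75,-0.46,0,0,0,0,0.1],[0.75,-0.46,0,0,0,0,0.1]])

```text
time_s: 6.4
eef_pos: [560.6, -6.8, 92.1]
eef_rot: [[0.993, 0.12, 0.0], [0.12, -0.993, -0.0], [0.0, 0.0, -1.0]]
force: [0.1, 0.6, -0.7]
width: 49.1
gripper_force: 62.9
```

Emit:
play_rows(motion=[[0.75,-0.46,0,0,0,0,0.1],[0.75,-0.46,0,0,0,0,0.1],[0.5,-0.35,0,0,0,0,0.1],[0.25,-0.15,0,0,0,0,0.1],[0,0,0,0,0,0,0.1],[0,0,0,0,0,0,0.1]])

```text
time_s: 6.9
eef_pos: [641.3, 59.1, 91.1]
eef_rot: [[0.993, 0.121, -0.002], [0.121, -0.993, -0.001], [-0.002, 0.001, -1.0]]
force: [-0.7, -0.4, -3.0]
width: 49.1
gripper_force: 62.9
```

```bash
python3 -c "
from w import *
go(642.8,59.4,32,6.6);print(st()[3]['gripper_force'],st()[3]['force'])"
```

```text
pos [641.3  59.1  91.1] psi 6.95 tilt [-0.1  -0.04] t 6.9 w 49.1 -> turn 0.08 shift [ 0.04 -0.    1.48] norm 1.5
62.85618782043457 [-0.66173087 -0.40908168 -2.99102669]
```

Emit:
play_rows(motion=[[0.04,0,0.4,0,0,0.08,0.1],[0,0,0.6,0,0,0,0.1],[0,0,0.3,0,0,0,0.1],[0,0,0.08,0,0,0,0.1],[0,0,0.05,0,0,0,0.1],[0,0,0.05,0,0,0,0.1],[0,0,0,0,0,0,0.1],[0,0,0,0,0,0,0.1]])

```text
time_s: 7.57
eef_pos: [644.4, 59.8, 33.6]
eef_rot: [[0.993, 0.114, 0.001], [0.114, -0.993, 0.0], [0.001, 0.0, -1.0]]
force: [0.1, 0.3, -2.1]
width: 49.2
gripper_force: 62.8
```

Emit:
play_rows(motion=[[0,0,0,0,0,0,0.1],[0,0,0.03,0,0,0,0.1],[0,0,0,0,0,0,0.1],[0,0,0,0,0,0,0.1]])

```text
time_s: 7.9
eef_pos: [643.9, 59.9, 31.5]
eef_rot: [[0.993, 0.114, 0.0], [0.114, -0.993, -0.0], [0.0, 0.0, -1.0]]
force: [-0.6, -0.2, -0.9]
width: 49.1
gripper_force: 62.8
```

Emit:
play_rows(motion=[[0,0,0.03,0,0,0,0.1],[0,0,0,0,0,0,0.1],[0,0,0,0,0,0,0.7],[0,0,0,0,0,0,0.8],[0,0,0,0,0,0,0.8],[0,0,0,0,0,0,0.8],[0,0,-0.2,0,0,0,0.8],[0,0,-0.5,0,0,0,0.8]])

```text
time_s: 8.57
eef_pos: [641.6, 59.5, 56.2]
eef_rot: [[0.993, 0.115, -0.005], [0.115, -0.993, -0.001], [-0.005, 0.0, -1.0]]
force: [0.3, 0.1, -0.5]
width: 68.2
gripper_force: 0.0
```

Emit:
play_rows(motion=[[0,0,-0.8,0,0,0,1],[0,0,-0.9,0,0,0,1],[0,0,-0.9,0,0,0,1],[0,0,-0.5,0,0,0,1],[0,0,0,0,0,0,1]])

```text
time_s: 8.98
eef_pos: [647.3, 60.6, 189.1]
eef_rot: [[0.993, 0.114, 0.01], [0.114, -0.993, 0.002], [0.01, -0.0, -1.0]]
force: [0.8, -0.1, -0.4]
width: 85.7
gripper_force: 0.0
```

```bash
python3 -c "
from w import *
go(596,-354,130,4.5)"
```

```text
pos [647.3  60.6 189.1] psi 6.55 tilt [0.59 0.09] t 9.0 w 85.7 -> turn 0.45 shift [-2.09 10.23  1.48] norm 10.5
```

Emit:
play_rows(motion=[[-0.19,0.93,0,0,0,0.45,1],[-0.19,0.93,0,0,0,0,1],[-0.19,0.93,0,0,0,0,1],[-0.19,0.93,0,0,0,0,1],[-0.19,0.93,0,0,0,0,1],[-0.19,0.93,0,0,0,0,1],[-0.19,0.93,0,0,0,0,1],[-0.19,0.93,0,0,0,0,1]])

```text
time_s: 9.65
eef_pos: [607.1, -243.4, 182.2]
eef_rot: [[0.997, 0.079, -0.0], [0.079, -0.997, 0.0], [-0.0, -0.0, -1.0]]
force: [-0.1, 0.0, -0.9]
width: 85.7
gripper_force: 0.0
```

Emit:
play_rows(motion=[[-0.19,0.93,0,0,0,0,1],[-0.19,0.93,0,0,0,0,1],[-0.19,0.93,0,0,0,0,1],[0,0,0,0,0,0,1],[0,0,0,0,0,0,1],[0,0,0,0,0,0,1]])

```text
time_s: 10.15
eef_pos: [593.8, -354.1, 181.8]
eef_rot: [[0.997, 0.078, -0.0], [0.078, -0.997, 0.001], [-0.0, -0.001, -1.0]]
force: [0.3, 0.3, -0.0]
width: 85.4
gripper_force: 0.0
```

```bash
cat > f3.py <<'E'
from w import *
M,im=shot('w6');g=im.max(2)
for th in(80,95,110):
    u=proj(M,np.array([600,-354,60]))[0].astype(int)
    m=comp(g>th,u,8)
    p,c=fit(lambda p:box(p[0],p[1],p[2],100,50,0,60),[596,-354,.08],[(M,m)],[5,5,.1]);print(u,p[:2].round(1),np.degrees(p[2]).round(2),round(c,3))
go(p[0],p[1],-12,np.degrees(p[2]))
E
python3 f3.py
```

```text
[317 206] [ 595.4 -356.5] 5.96 0.519
[317 206] [ 597.2 -354.5] 3.21 0.01
[317 206] [ 597.1 -354.4] 3.1 0.014
pos [ 594.4 -353.   182. ] psi 4.6 tilt [-0.    0.08] t 10.2 w 85.3 -> turn 0.33 shift [0.07 0.04 4.85] norm 4.9
```

Emit:
play_rows(motion=[[0.07,0.03,0.8,0,0,0.3,1],[0,0,0.9,0,0,0,1],[0,0,0.9,0,0,0,1],[0,0,0.9,0,0,0,1],[0,0,0.8,0,0,0,1],[0,0,0.5,0,0,0,1],[0,0,0.05,0,0,0,1],[0,0,0,0,0,0,1]])

```text
time_s: 10.87
eef_pos: [596.7, -353.4, -12.8]
eef_rot: [[0.998, 0.057, -0.002], [0.057, -0.998, 0.002], [-0.002, -0.002, -1.0]]
force: [-0.1, -0.0, 0.1]
width: 85.5
gripper_force: 0.0
```

Emit:
play_rows(motion=[[0,0,0,0,0,0,0.6],[0,0,0,0,0,0,0.4],[0,0,0,0,0,0,0.2],[0,0,0,0,0,0,0.1],[0,0,0,0,0,0,0.1],[0,0,0,0,0,0,0.1],[0,0,0,0,0,0,0.1],[0,0,0,0,0,0,0.1]])

```text
time_s: 11.53
eef_pos: [598.6, -356.2, -9.3]
eef_rot: [[0.999, 0.055, 0.004], [0.055, -0.999, -0.001], [0.003, 0.002, -1.0]]
force: [-0.5, 1.4, 6.4]
width: 48.9
gripper_force: 63.9
```

```bash
python3 -c "
from w import *
go(660,-89.9,90,6.6)"
```

```text
pos [ 598.6 -356.2   -9.3] psi 3.13 tilt [ 0.2  -0.08] t 11.5 w 48.9 -> turn -0.76 shift [ 2.29 -6.44 -2.48] norm 7.3
```

Emit:
play_rows(motion=[[0,0,-0.4,0,0,0,0.1],[0,0,-0.7,0,0,-0.76,0.1],[0,0,-0.8,0,0,0,0.1],[0.1,-0.3,-0.6,0,0,0,0.1],[0.28,-0.8,0,0,0,0,0.1],[0.28,-0.8,0,0,0,0,0.1],[0.28,-0.8,0,0,0,0,0.1],[0.28,-0.8,0,0,0,0,0.1]])

```text
time_s: 12.2
eef_pos: [629.3, -209.8, 89.1]
eef_rot: [[0.993, 0.114, 0.001], [0.114, -0.993, -0.0], [0.001, 0.0, -1.0]]
force: [1.5, 0.5, -2.3]
width: 49.2
gripper_force: 63.0
```

Emit:
play_rows(motion=[[0.28,-0.8,0,0,0,0,0.1],[0.28,-0.8,0,0,0,0,0.1],[0.28,-0.8,0,0,0,0,0.1],[0.2,-0.5,0,0,0,0,0.1],[0,0,0,0,0,0,0.1],[0,0,0,0,0,0,0.1]])

```text
time_s: 12.7
eef_pos: [657.5, -88.6, 88.8]
eef_rot: [[0.993, 0.119, 0.001], [0.119, -0.993, 0.001], [0.001, -0.001, -1.0]]
force: [0.5, -0.9, -0.7]
width: 49.4
gripper_force: 62.9
```

```bash
python3 -c "
from w import *
go(660.2,-89.9,32,6.6)"
```

```text
pos [657.5 -88.6  88.8] psi 6.83 tilt [0.04 0.04] t 12.7 w 49.4 -> turn 0.05 shift [0.06 0.04 1.42] norm 1.4
```

Emit:
play_rows(motion=[[0.06,0.03,0.4,0,0,0.05,0.1],[0,0,0.6,0,0,0,0.1],[0,0,0.25,0,0,0,0.1],[0,0,0.08,0,0,0,0.1],[0,0,0.05,0,0,0,0.1],[0,0,0.04,0,0,0,0.1],[0,0,0,0,0,0,0.1],[0,0,0,0,0,0,0.1]])

```text
time_s: 13.37
eef_pos: [660.7, -92.4, 32.7]
eef_rot: [[0.994, 0.111, 0.002], [0.111, -0.994, -0.0], [0.002, 0.001, -1.0]]
force: [-0.6, 0.3, 1.8]
width: 49.6
gripper_force: 63.4
```

Emit:
play_rows(motion=[[0,0,0,0,0,0,0.1],[0,0,0.02,0,0,0,0.1],[0,0,0,0,0,0,0.1],[0,0,0,0,0,0,0.1]])

```text
time_s: 13.7
eef_pos: [660.7, -92.4, 32.6]
eef_rot: [[0.994, 0.111, 0.002], [0.111, -0.994, -0.001], [0.002, 0.001, -1.0]]
force: [-4.4, -1.4, 10.1]
width: 49.5
gripper_force: 64.4
```

Emit:
play_rows(motion=[[0,0,-0.03,0,0,0,0.1],[0,0,0,0,0,0,0.7],[0,0,0,0,0,0,0.8],[0,0,0,0,0,0,0.8],[0,0,0,0,0,0,0.8],[0,0,-0.2,0,0,0,0.8],[0,0,-0.5,0,0,0,0.8],[0,0,-0.8,0,0,0,0.8]])

```text
time_s: 14.37
eef_pos: [657.2, -91.7, 89.7]
eef_rot: [[0.994, 0.111, -0.006], [0.111, -0.994, 0.001], [-0.006, -0.001, -1.0]]
force: [-0.1, 0.8, -0.3]
width: 68.0
gripper_force: 0.0
```

Emit:
play_rows(motion=[[0,0,-0.9,0,0,0,1],[-0.3,0,-0.9,0,0,0,1],[-0.6,-0.3,-0.9,0,0,0,1],[-0.6,-0.6,-0.9,0,0,0,1],[-0.6,-0.9,-0.5,0,0,0,1],[0,0,0,0,0,0,1],[0,0,0,0,0,0,1]])

```text
time_s: 14.95
eef_pos: [577.8, -35.8, 247.6]
eef_rot: [[0.993, 0.115, 0.004], [0.115, -0.993, 0.0], [0.004, 0.0, -1.0]]
force: [-0.1, -0.6, -1.1]
width: 85.3
gripper_force: 0.0
```

```bash
cat > f4.py <<'E'
from w import *
M,im=shot('w7');g=im.max(2);b=im[:,:,0]
vis=im.copy()
for P in(box(642.8,59.8,.115,100,50,42,102),box(660.2,-92.4,.115,100,50,42,102),box(650.5,-14.1,.1157,145,230,42,42.1),cyl(651.2,-15.1,[(40,62)])):
    cv2.polylines(vis,[np.int32(cv2.convexHull(proj(M,P).astype(np.float32)))],1,(0,0,255),1)
cv2.imwrite('pics/v7.png',vis);go(487,-230,100,6.3)
E
python3 f4.py
```

```text
pos [577.8 -37.5 246.1] psi 6.46 tilt [ 0.11 -0.03] t 15.0 w 85.4 -> turn 0.04 shift [-2.78  4.53  3.65] norm 6.5
```

View pics/v7.png

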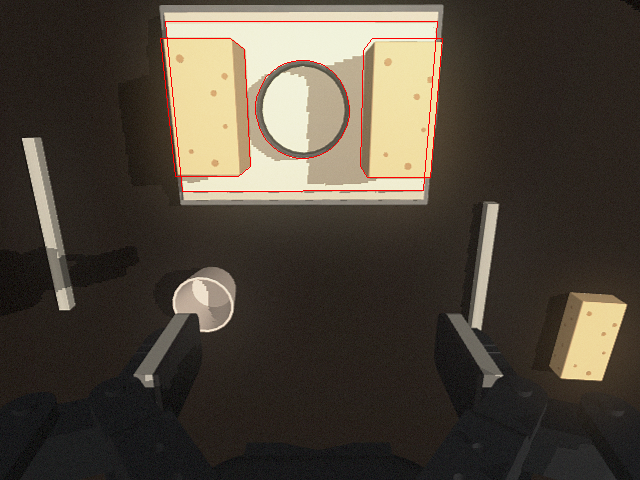

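Emit:
play_rows(motion=[[-0.45,0.75,0,0,0,0.04,0.35],[-0.45,0.75,0,0,0,0,0.35],[-0.45,0.75,0.3,0,0,0,0.35],[-0.45,0.75,0.6,0,0,0,0.35],[-0.45,0.75,0.6,0,0,0,0.35],[-0.45,0.75,0.6,0,0,0,0.35],[-0.08,0.03,0.5,0,0,0,0.35],[0,0,0,0,0,0,0.35]])

```text
time_s: 15.67
eef_pos: [482.5, -231.1, 137.4]
eef_rot: [[0.995, 0.101, -0.009], [0.101, -0.995, 0.002], [-0.009, -0.003, -1.0]]
force: [-1.6, 0.2, -0.7]
width: 30.0
gripper_force: 0.0
```

Emit:
play_rows(motion=[[0,0,0,0,0,0,0.35],[0,0,0,0,0,0,0.35]])

```text
time_s: 15.83
eef_pos: [489.0, -227.7, 142.9]
eef_rot: [[0.994, 0.109, 0.001], [0.109, -0.994, 0.0], [0.001, -0.0, -1.0]]
force: [0.2, 0.6, -0.1]
width: 29.9
gripper_force: 0.0
```

```bash
cat > bar.py <<'E'
from w import *
def barfit(n,x,y,deg,th=110):
    M,im=shot(n);g=im.max(2).copy()
    # restrict to neighbourhood; far half is visible: line fit of bar's bright pixels on top face
    P=box(x,y,np.radians(deg),210,30,0,14);roi=np.zeros(g.shape,np.uint8);cv2.fillConvexPoly(roi,np.int32(cv2.convexHull(proj(M,P).astype(np.float32))),1)
    roi[330:]=0
    pts=cv2.findNonZero(((g>th)&(roi>0)).astype(np.uint8))
    r=[back(M,p[0],12) for p in pts];r=np.array(r,np.float32)[:,:2]
    c,s,l=cv2.minAreaRect(r*10);print("rect",np.array(c).round()/10,np.array(s).round()/10,l)
    vx,vy,x0,y0=cv2.fitLine(r,cv2.DIST_HUBER,0,.01,.01).ravel();a=np.degrees(np.arctan(vy/vx))
    d=(r-[x0,y0])@[vx,vy]*np.sign(vx);w=(r-[x0,y0])@[-vy,vx]
    print("n",len(r),"line",a.round(2),"pt",round(x0,1),round(y0,1),"ends",(np.array([x0,y0])+d.max()*np.array([vx,vy])*np.sign(vx)).round(1),(np.array([x0,y0])+d.min()*np.array([vx,vy])*np.sign(vx)).round(1),"w",np.ptp(w).round(1))
    return a,M
E
python3 -c "
from bar import *
a,M=barfit('w8',487,-230,6.3);go(487,-230,0,6.3);print(proj(M,np.array([[487,-230,0],[580,-220,0],[393,-240,0]])))"
```

```text
rect [ 487.9 -230.7] [188.9  12.2] 6.424970626831055
n 3687 line 6.49 pt 496.4 -229.6 ends [ 581.7 -219.9] [ 394.  -241.2] w 12.2
pos [ 489.5 -227.5  143.5] psi 6.31 tilt [ 0.12 -0.  ] t 15.9 w 30.1 -> turn 0.0 shift [-0.07  0.05  3.59] norm 3.6
[[319.34635095 211.02236783]
 [319.78317222  88.26944803]
 [318.85492216 315.08298599]]
```

Emit:
play_rows(motion=[[-0.05,0.07,0.8,0,0,0,0.35],[0,0,0.9,0,0,0,0.35],[0,0,0.9,0,0,0,0.35],[0,0,0.8,0,0,0,0.35],[0,0,0.5,0,0,0,0.35],[0,0,0.2,0,0,0,0.35],[0,0,0,0,0,0,0.35],[0,0,0,0,0,0,0.35]])

```text
time_s: 16.55
eef_pos: [487.6, -231.2, -20.5]
eef_rot: [[0.994, 0.109, 0.002], [0.109, -0.994, -0.0], [0.002, 0.001, -1.0]]
force: [0.7, 0.4, -0.7]
width: 30.4
gripper_force: 0.0
```

Emit:
play_rows(motion=[[0,0,0.1,0,0,0,0.35],[0,0,0,0,0,0,0.35],[0,0,0,0,0,0,0.35]])

```text
time_s: 16.8
eef_pos: [486.8, -231.7, -24.6]
eef_rot: [[0.994, 0.108, 0.002], [0.108, -0.994, -0.001], [0.002, 0.001, -1.0]]
force: [-0.4, -0.0, 0.9]
width: 29.7
gripper_force: 0.0
```

```bash
python3 -c "
from w import *
go(487.9,-230.6,-30,6.45)
a=viewer.camera('side')[170:260,320:440,::-1];b=viewer.camera('scene')[200:290,170:290,::-1]
cv2.imwrite('pics/s8.png',np.hstack([cv2.resize(a,(400,300),interpolation=2),cv2.resize(b,(400,300),interpolation=2)]))"
```

```text
pos [ 486.8 -231.7  -24.6] psi 6.2 tilt [ 0.1  -0.04] t 16.8 w 29.7 -> turn -0.06 shift [ 0.03 -0.02  0.13] norm 0.1
```

View pics/s8.png

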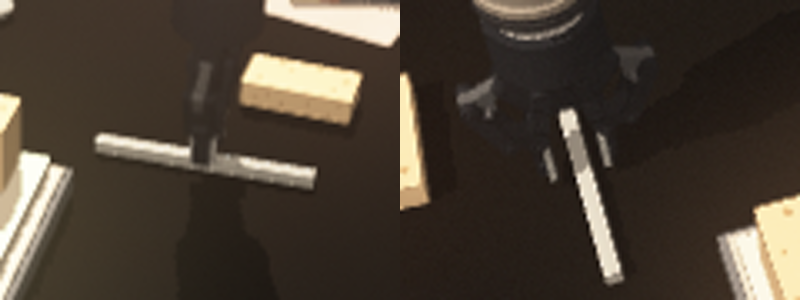

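Emit:
play_rows(motion=[[0,0,0.1,0,0,0,0.35],[0,0,0,0,0,0,0.35],[0,0,0,0,0,0,0.35]])

```text
time_s: 17.15
eef_pos: [485.7, -231.4, -29.9]
eef_rot: [[0.994, 0.108, -0.0], [0.108, -0.994, 0.0], [-0.0, -0.0, -1.0]]
force: [-0.2, 0.2, 0.4]
width: 29.5
gripper_force: 0.0
```

Emit:
play_rows(motion=[[0,0,0.06,0,0,0,0.35],[0,0,0,0,0,0,0.35],[0,0,0,0,0,0,0.35]])

```text
time_s: 17.4
eef_pos: [485.8, -231.3, -32.3]
eef_rot: [[0.994, 0.108, -0.0], [0.108, -0.994, 0.0], [-0.0, -0.0, -1.0]]
force: [0.2, 0.5, 0.2]
width: 29.8
gripper_force: 0.0
```

Emit:
play_rows(motion=[[0,0,0.06,0,0,0,0.35],[0,0,0,0,0,0,0.35],[0,0,0,0,0,0,0.35]])

```text
time_s: 17.65
eef_pos: [485.8, -231.3, -34.7]
eef_rot: [[0.994, 0.108, -0.0], [0.108, -0.994, 0.0], [-0.0, -0.0, -1.0]]
force: [0.1, 0.5, 0.3]
width: 30.0
gripper_force: 0.0
```

Emit:
play_rows(motion=[[0.04,0,0.05,0,0,0,0.35],[0,0,0,0,0,0,0.35],[0,0,0,0,0,0,0.35]])

```text
time_s: 17.9
eef_pos: [486.9, -231.5, -35.9]
eef_rot: [[0.994, 0.108, -0.001], [0.108, -0.994, -0.0], [-0.001, 0.0, -1.0]]
force: [-3.7, 0.4, 9.8]
width: 29.8
gripper_force: 5.3
```

Emit:
play_rows(motion=[[0,0,0.05,0,0,0,0.35],[0,0,0,0,0,0,0.35],[0,0,0,0,0,0,0.35]])

```text
time_s: 18.15
eef_pos: [487.0, -231.5, -36.0]
eef_rot: [[0.994, 0.107, -0.001], [0.107, -0.994, -0.001], [-0.001, 0.0, -1.0]]
force: [-9.6, 3.3, 34.1]
width: 30.0
gripper_force: 16.5
```

Emit:
play_rows(motion=[[0,0,-0.2,0,0,0,0.35],[0,0,0,0,0,0,0.3],[0,0,0,0,0,0,0.15],[0,0,0,0,0,0,0.05],[0,0,0,0,0,0,0],[0,0,0,0,0,0,0],[0,0,0,0,0,0,0],[0,0,0,0,0,0,0]])

```text
time_s: 18.82
eef_pos: [487.9, -231.2, -30.3]
eef_rot: [[0.994, 0.108, 0.0], [0.108, -0.994, -0.0], [0.0, 0.0, -1.0]]
force: [-2.1, 1.9, 10.5]
width: 10.0
gripper_force: 59.6
```

Emit:
play_rows(motion=[[0,0,-0.2,0,0,0,0],[0,0,-0.6,0,0,0,0],[0,0,-0.8,0,0,0,0],[0,0,-0.8,0,0,0,0],[0,0,-0.8,0,0,0,0],[0.3,-0.28,-0.4,0,0,0,0],[0.64,-0.62,0,0,0,0,0],[0.64,-0.62,0,0,0,0,0]])

```text
time_s: 19.48
eef_pos: [544.1, -165.1, 114.7]
eef_rot: [[0.995, 0.104, 0.002], [0.104, -0.995, -0.001], [0.001, 0.001, -1.0]]
force: [1.3, 0.2, -2.7]
width: 9.7
gripper_force: 59.0
```

Emit:
play_rows(motion=[[0.64,-0.62,0,0,0,0,0],[0.64,-0.62,0,0,0,0,0],[0.64,-0.62,0,0,0,0,0],[0.64,-0.62,0,0,0,0,0],[0.64,-0.62,0,0,0,0,0],[0.3,-0.3,0,0,0,-0.6,0],[0,0,0,0,0,-1,0],[0,0,0,0,0,-1,0]])

```text
time_s: 20.15
eef_pos: [668.1, -11.1, 112.1]
eef_rot: [[0.948, 0.318, -0.002], [0.318, -0.948, 0.001], [-0.002, -0.001, -1.0]]
force: [-0.3, 0.0, -2.3]
width: 9.6
gripper_force: 59.0
```

Emit:
play_rows(motion=[[0,0,0,0,0,-1,0],[0,0,0,0,0,-1,0],[0,0,0,0,0,-1,0],[0,0,0,0,0,-1,0],[0,0,0,0,0,-1,0],[0,0,0,0,0,-1,0],[0,0,0,0,0,-1,0],[0,0,0,0,0,-1,0]])

```text
time_s: 20.82
eef_pos: [667.3, -13.9, 112.3]
eef_rot: [[0.573, 0.819, -0.002], [0.819, -0.573, -0.0], [-0.001, -0.002, -1.0]]
force: [-0.1, -0.3, -3.2]
width: 10.0
gripper_force: 59.0
```

Emit:
play_rows(motion=[[0,0,0,0,0,-1,0],[0,0,0,0,0,-1,0],[0,0,0,0,0,-1,0],[0,0,0,0,0,-1,0],[0,0,0,0,0,-1,0],[0,0,0,0,0,-1,0],[0,0,0,0,0,-1,0],[0,0,0,0,0,-1,0]])

```text
time_s: 21.48
eef_pos: [667.4, -13.9, 112.3]
eef_rot: [[-0.029, 1.0, -0.002], [1.0, 0.029, -0.0], [-0.0, -0.002, -1.0]]
force: [-0.5, -0.4, -3.2]
width: 9.7
gripper_force: 59.0
```

```bash
python3 -c "
from w import *
go(671.1,-12.8,80,96.35);print(st()[3]['joints'].round(0) if hasattr(st()[3]['joints'],'round') else st()[3]['joints'])"
```

```text
pos [667.4 -13.9 112.3] psi 91.67 tilt [-0.13 -0.01] t 21.5 w 9.7 -> turn -1.02 shift [0.02 0.1  0.81] norm 0.8
[ 16.  34. -30.  93.  19.  58. -17.]
```

Emit:
play_rows(motion=[[0.02,0.1,0.2,0,0,-1,0],[0,0,0.3,0,0,0,0],[0,0,0.3,0,0,0,0],[0,0,0.1,0,0,0,0],[0,0,0,0,0,0,0],[0,0,0,0,0,0,0]])

```text
time_s: 21.98
eef_pos: [671.7, -12.7, 76.8]
eef_rot: [[-0.104, 0.995, -0.001], [0.995, 0.104, -0.0], [0.0, -0.001, -1.0]]
force: [0.2, 0.5, -2.1]
width: 9.7
gripper_force: 59.0
```

```bash
python3 -c "
from w import *
go(671.1,-12.8,73,96.35)"
```

```text
pos [671.7 -12.7  76.8] psi 95.99 tilt [-0.08 -0.  ] t 22.0 w 9.7 -> turn -0.08 shift [-0.   -0.01  0.09] norm 0.1
```

Emit:
play_rows(motion=[[0,0,0.05,0,0,-0.08,0],[0,0,0.04,0,0,0,0],[0,0,0,0,0,0,0],[0,0,0,0,0,0,0]])

```text
time_s: 22.32
eef_pos: [672.4, -12.7, 74.2]
eef_rot: [[-0.111, 0.994, 0.0], [0.994, 0.111, -0.0], [-0.0, 0.0, -1.0]]
force: [-0.2, -0.8, -2.8]
width: 9.9
gripper_force: 59.0
```

Emit:
play_rows(motion=[[0,0,0.03,0,0,0,0],[0,0,0,0,0,0,0],[0,0,0,0,0,0,0]])

```text
time_s: 22.57
eef_pos: [672.3, -12.8, 72.7]
eef_rot: [[-0.112, 0.994, 0.0], [0.994, 0.112, -0.0], [-0.0, 0.0, -1.0]]
force: [0.3, -0.5, -3.5]
width: 9.9
gripper_force: 59.0
```

Emit:
play_rows(motion=[[0,0,0.02,0,0,0,0],[0,0,0,0,0,0,0],[0,0,0,0,0,0,0]])

```text
time_s: 22.82
eef_pos: [672.3, -12.8, 71.9]
eef_rot: [[-0.112, 0.994, 0.0], [0.994, 0.112, -0.0], [-0.0, 0.0, -1.0]]
force: [-0.1, 0.2, -2.4]
width: 9.6
gripper_force: 59.0
```

Emit:
play_rows(motion=[[0,0,0.02,0,0,0,0],[0,0,0,0,0,0,0],[0,0,0,0,0,0,0]])

```text
time_s: 23.07
eef_pos: [672.4, -12.8, 71.9]
eef_rot: [[-0.111, 0.994, 0.0], [0.994, 0.111, -0.0], [-0.0, 0.0, -1.0]]
force: [-2.6, -0.8, 4.6]
width: 9.4
gripper_force: 59.9
```

Emit:
play_rows(motion=[[0,0,0,0,0,0,0.15],[0,0,0,0,0,0,0.3],[0,0,0,0,0,0,0.35],[0,0,0,0,0,0,0.35],[0,0,-0.3,0,0,0,0.35],[0,0,-0.7,0,0,0,0.35],[0,0,-0.9,0,0,0,0.35],[0,0,-0.9,0,0,0,0.35]])

```text
time_s: 23.73
eef_pos: [671.7, -12.7, 184.6]
eef_rot: [[-0.112, 0.994, -0.001], [0.994, 0.112, 0.0], [0.0, -0.001, -1.0]]
force: [0.6, -0.2, 1.0]
width: 29.8
gripper_force: 0.0
```

Emit:
play_rows(motion=[[0,0,-0.5,0,0,0,0.35],[0,0,0,0,0,0,0.35],[0,0,0,0,0,0,0.35]])

```text
time_s: 23.98
eef_pos: [673.4, -12.5, 205.6]
eef_rot: [[-0.111, 0.994, 0.004], [0.994, 0.111, 0.0], [-0.0, 0.004, -1.0]]
force: [0.8, -0.3, -1.0]
width: 29.6
gripper_force: 0.0
```

```bash
cat > barp.py <<'E'
from w import *
def placed(n,x,y,deg,th,view=False):
    "bar on bricks: silhouette by neutral-grey colour"
    M,im=shot(n)
    P=box(x,y,np.radians(deg),205,26,108,114);roi=np.zeros(im.shape[:2],np.uint8);cv2.fillConvexPoly(roi,np.int32(cv2.convexHull(proj(M,P).astype(np.float32))),1)
    v=im.copy();cv2.polylines(v,[np.int32(cv2.convexHull(proj(M,box(x,y,np.radians(deg),190,12,114,114.1)).astype(np.float32)))],1,(0,0,255),1)
    cv2.polylines(v,[np.int32(cv2.convexHull(proj(M,cyl(651.2,-15.1,[(40,62)])).astype(np.float32)))],1,(0,255,0),1)
    cv2.imwrite(f"pics/{n}v.png",v)
    return M,im,roi
if __name__=="__main__":
    M,im,roi=placed(sys.argv[1],*map(float,sys.argv[2:5]),0)
    s=cv2.cvtColor(im,cv2.COLOR_BGR2HSV);print(proj(M,np.array([[671,-13,114],[650,80,114]])).round())
    go(499.7,244.3,140,6.6)
E
python3 barp.py w9 671.8 -12.8 96.4
```

```text
[[314. 226.]
 [297.  78.]]
pos [672.3 -12.8 203.7] psi 96.41 tilt [ 0.05 -0.01] t 24.0 w 29.7 -> turn 19.59 shift [-3.55 -6.88  1.59] norm 7.9
```

View pics/w9v.png

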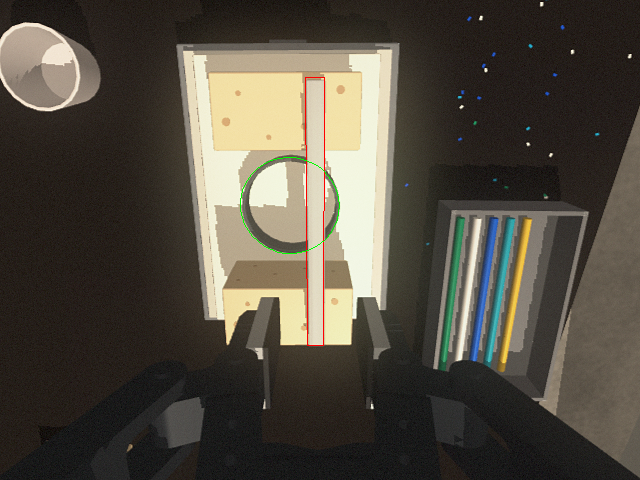

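Emit:
play_rows(motion=[[0.5,-0.26,0,0,0,0,0.35],[0.85,-0.44,0,0,0,0,0.35],[0.85,-0.44,0,0,0,0,0.35],[0.85,-0.44,0,0,0,0,0.35],[0.85,-0.44,0,0,0,0,0.35],[0.85,-0.44,0,0,0,0,0.35],[0.85,-0.44,0,0,0,0,0.35],[0.85,-0.44,0,0,0,0,0.35]])

```text
time_s: 24.7
eef_pos: [508.6, 229.3, 201.8]
eef_rot: [[-0.111, 0.994, -0.002], [0.994, 0.111, -0.001], [-0.001, -0.002, -1.0]]
force: [0.6, 0.2, 0.3]
width: 29.9
gripper_force: 0.0
```

Emit:
play_rows(motion=[[0.4,-0.24,0,0,0,0.6,0.35],[0,0,0,0,0,1,0.35],[0,0,0,0,0,1,0.35],[0,0,0,0,0,1,0.35],[0,0,0,0,0,1,0.35],[0,0,0,0,0,1,0.35],[0,0,0,0,0,1,0.35],[0,0,0,0,0,1,0.35]])

```text
time_s: 25.37
eef_pos: [498.4, 242.9, 201.6]
eef_rot: [[0.479, 0.878, -0.003], [0.878, -0.479, -0.001], [-0.002, -0.002, -1.0]]
force: [-0.0, -0.8, 0.9]
width: 29.9
gripper_force: 0.0
```

Emit:
play_rows(motion=[[0,0,0,0,0,1,0.35],[0,0,0,0,0,1,0.35],[0,0,0,0,0,1,0.35],[0,0,0,0,0,1,0.35],[0,0,0,0,0,1,0.35],[0,0,0,0,0,1,0.35],[0,0,0,0,0,1,0.35],[0,0,0,0,0,1,0.35]])

```text
time_s: 26.03
eef_pos: [498.4, 242.8, 201.5]
eef_rot: [[0.909, 0.417, -0.003], [0.417, -0.909, -0.001], [-0.003, 0.0, -1.0]]
force: [0.2, -0.6, 0.0]
width: 30.0
gripper_force: 0.0
```

Emit:
play_rows(motion=[[0,0,0.3,0,0,1,0.35],[0,0,0.6,0,0,1,0.35],[0,0,0.6,0,0,1,0.35],[0,0,0.1,0,0,1,0.35],[0,0,0,0,0,0,0.35],[0,0,0,0,0,0,0.35],[0,0,0,0,0,0,0.35]])

```text
time_s: 26.62
eef_pos: [499.5, 243.8, 139.3]
eef_rot: [[0.993, 0.117, 0.0], [0.117, -0.993, 0.0], [0.0, -0.0, -1.0]]
force: [0.7, -0.8, 0.6]
width: 29.9
gripper_force: 0.0
```

```bash
python3 -c "
from bar import *
a,M=barfit('w10',499.7,244.3,6.6);go(499.7,244.3,-20,a)"
```

```text
rect [499.8 244. ] [188.6  12.5] 6.727252960205078
n 3911 line 6.92 pt 508.4 245.0 ends [593.4 255.3] [406.1 232.6] w 13.0
pos [499.7 243.8 139.6] psi 6.68 tilt [0.04 0.03] t 26.7 w 30.1 -> turn -0.05 shift [ 0.   -0.01  3.99] norm 4.0
```

Emit:
play_rows(motion=[[0,0,0.7,0,0,0,0.35],[0,0,0.9,0,0,0,0.35],[0,0,0.9,0,0,0,0.35],[0,0,0.9,0,0,0,0.35],[0,0,0.5,0,0,0,0.35],[0,0,0.2,0,0,0,0.35],[0,0,0.1,0,0,0,0.35],[0,0,0.05,0,0,0,0.35]])

```text
time_s: 27.33
eef_pos: [500.2, 244.1, -30.2]
eef_rot: [[0.993, 0.115, 0.001], [0.115, -0.993, 0.001], [0.001, -0.001, -1.0]]
force: [-0.9, 0.7, -0.1]
width: 29.9
gripper_force: 0.0
```

Emit:
play_rows(motion=[[0,0,0,0,0,0,0.35],[0,0,0,0,0,0,0.35]])

```text
time_s: 27.5
eef_pos: [500.6, 244.3, -29.3]
eef_rot: [[0.993, 0.114, 0.003], [0.114, -0.993, 0.001], [0.003, -0.001, -1.0]]
force: [0.6, 0.3, 0.4]
width: 29.7
gripper_force: 0.0
```

Emit:
play_rows(motion=[[0,0,0,0,0,0,0.15],[0,0,0,0,0,0,0.05],[0,0,0,0,0,0,0],[0,0,0,0,0,0,0],[0,0,0,0,0,0,0],[0,0,0,0,0,0,0],[0,0,-0.2,0,0,0,0],[0,0,-0.6,0,0,0,0]])

```text
time_s: 28.17
eef_pos: [497.1, 242.2, -0.5]
eef_rot: [[0.993, 0.115, -0.005], [0.115, -0.993, -0.003], [-0.005, 0.002, -1.0]]
force: [-0.5, -0.1, -2.0]
width: 9.7
gripper_force: 58.9
```

Emit:
play_rows(motion=[[0,0,-0.9,0,0,0,0],[0,0,-0.9,0,0,0,0],[0,0,-0.9,0,0,0,0],[0,0,-0.4,0,0,0,0],[0,0,0,0,0,0,0],[0,0,0,0,0,0,0]])

```text
time_s: 28.67
eef_pos: [499.8, 243.6, 126.3]
eef_rot: [[0.993, 0.114, 0.002], [0.114, -0.993, 0.001], [0.002, -0.0, -1.0]]
force: [-0.1, -1.1, -2.4]
width: 10.0
gripper_force: 59.0
```

```bash
python3 -c "
from w import *
go(631.8,-17.4,110,6.7)"
```

```text
pos [499.8 243.6 126.3] psi 6.56 tilt [0.13 0.04] t 28.7 w 10.0 -> turn -0.03 shift [2.52 6.87 0.41] norm 7.3
```

Emit:
play_rows(motion=[[0.31,0.85,0,0,0,0,0],[0.31,0.85,0,0,0,0,0],[0.31,0.85,0,0,0,0,0],[0.31,0.85,0,0,0,0,0],[0.31,0.85,0,0,0,0,0],[0.31,0.85,0,0,0,0,0],[0.31,0.85,0,0,0,0,0],[0.31,0.85,0,0,0,0,0]])

```text
time_s: 29.33
eef_pos: [627.9, -17.2, 122.9]
eef_rot: [[0.993, 0.115, -0.004], [0.115, -0.993, -0.0], [-0.004, -0.0, -1.0]]
force: [0.1, 0.0, -2.2]
width: 9.7
gripper_force: 59.0
```

Emit:
play_rows(motion=[[0.04,0.07,0,0,0,-0.6,0],[0,0,0,0,0,-1,0],[0,0,0,0,0,-1,0],[0,0,0,0,0,-1,0],[0,0,0,0,0,-1,0],[0,0,0,0,0,-1,0],[0,0,0,0,0,-1,0],[0,0,0,0,0,-1,0]])

```text
time_s: 30.0
eef_pos: [629.2, -18.0, 122.7]
eef_rot: [[0.747, 0.664, -0.004], [0.664, -0.747, -0.0], [-0.003, -0.003, -1.0]]
force: [-0.0, -0.9, -0.8]
width: 9.3
gripper_force: 59.1
```

Emit:
play_rows(motion=[[0,0,0,0,0,-1,0],[0,0,0,0,0,-1,0],[0,0,0,0,0,-1,0],[0,0,0,0,0,-1,0],[0,0,0,0,0,-1,0],[0,0,0,0,0,-1,0],[0,0,0,0,0,-1,0],[0,0,0,0,0,-1,0]])

```text
time_s: 30.67
eef_pos: [629.2, -18.0, 122.8]
eef_rot: [[0.202, 0.979, -0.004], [0.979, -0.202, 0.0], [-0.001, -0.004, -1.0]]
force: [-0.1, 0.2, -1.1]
width: 9.8
gripper_force: 59.1
```

Emit:
play_rows(motion=[[0,0,0,0,0,-1,0],[0,0,0,0,0,-1,0],[0,0,0,0,0,-1,0],[0,0,0,0,0,-1,0],[0,0,0,0,0,0,0],[0,0,0,0,0,0,0]])

```text
time_s: 31.17
eef_pos: [629.7, -18.1, 123.3]
eef_rot: [[-0.109, 0.994, -0.003], [0.994, 0.109, 0.0], [0.001, -0.003, -1.0]]
force: [0.3, 0.4, -1.8]
width: 9.6
gripper_force: 59.1
```

```bash
python3 -c "
from w import *
go(631.8,-17.4,76,96.4)"
```

```text
pos [629.7 -18.1 123.3] psi 96.28 tilt [-0.18  0.02] t 31.2 w 9.6 -> turn -0.03 shift [0.01 0.05 1.18] norm 1.2
```

Emit:
play_rows(motion=[[0.01,0.03,0.4,0,0,-0.03,0],[0,0,0.5,0,0,0,0],[0,0,0.2,0,0,0,0],[0,0,0.07,0,0,0,0],[0,0,0,0,0,0,0],[0,0,0,0,0,0,0]])

```text
time_s: 31.67
eef_pos: [632.4, -17.2, 78.8]
eef_rot: [[-0.113, 0.994, 0.0], [0.994, 0.113, 0.0], [0.0, 0.0, -1.0]]
force: [0.1, 0.7, -1.6]
width: 9.5
gripper_force: 59.0
```

```bash
python3 -c "
from w import *
go(631.8,-17.4,72,96.4)"
```

```text
pos [632.4 -17.2  78.8] psi 96.51 tilt [0.03 0.01] t 31.7 w 9.5 -> turn 0.02 shift [-0.   -0.02  0.17] norm 0.2
```

Emit:
play_rows(motion=[[0,-0.01,0.1,0,0,0,0],[0,0,0.04,0,0,0,0],[0,0,0,0,0,0,0],[0,0,0,0,0,0,0]])

```text
time_s: 32.0
eef_pos: [631.8, -17.4, 72.9]
eef_rot: [[-0.114, 0.993, 0.0], [0.993, 0.114, -0.0], [-0.0, 0.0, -1.0]]
force: [0.1, -0.1, -1.5]
width: 9.7
gripper_force: 59.1
```

Emit:
play_rows(motion=[[0,0,0.03,0,0,0,0],[0,0,0,0,0,0,0],[0,0,0,0,0,0,0]])

```text
time_s: 32.25
eef_pos: [632.0, -17.4, 72.6]
eef_rot: [[-0.114, 0.994, 0.001], [0.994, 0.114, -0.0], [-0.001, 0.001, -1.0]]
force: [-2.4, -0.4, 5.7]
width: 9.7
gripper_force: 59.9
```

Emit:
play_rows(motion=[[0,0,-0.02,0,0,0,0.1],[0,0,0,0,0,0,0.2],[0,0,0,0,0,0,0.3],[0,0,0,0,0,0,0.3],[0,0,-0.3,0,0,0,0.3],[0,0,-0.7,0,0,0,0.3],[0,0,-0.9,0,0,0,0.3],[0,0,-0.9,0,0,0,0.3]])

```text
time_s: 32.92
eef_pos: [631.1, -17.2, 185.9]
eef_rot: [[-0.114, 0.993, -0.001], [0.993, 0.114, 0.0], [0.001, -0.001, -1.0]]
force: [1.0, -0.8, 1.0]
width: 25.7
gripper_force: 0.0
```

Emit:
play_rows(motion=[[0,0,-0.7,0,0,0,0.5],[0,0,0,0,0,0,1],[0,0,0,0,0,0,1]])

```text
time_s: 33.17
eef_pos: [633.1, -17.0, 215.4]
eef_rot: [[-0.114, 0.993, 0.005], [0.993, 0.114, -0.0], [-0.001, 0.005, -1.0]]
force: [-1.0, -1.0, -0.5]
width: 60.8
gripper_force: 0.0
```

```bash
python3 - <<'E'
from w import *
M,im=shot('w11')
for x,y in((672.2,-12.8),(632,-17.4)):
    cv2.polylines(im:=im.copy(),[np.int32(cv2.convexHull(proj(M,box(x,y,np.radians(96.6),190,12,114,114.1)).astype(np.float32)))],1,(0,0,255),1)
cv2.imwrite('pics/w11v.png',im);go(454,373.8,150,96.4)
E
```

```text
pos [631.9 -17.4 213.4] psi 96.54 tilt [ 0.09 -0.02] t 33.2 w 68.3 -> turn 0.03 shift [10.22 -3.33  1.58] norm 10.9
```

View pics/w11v.png

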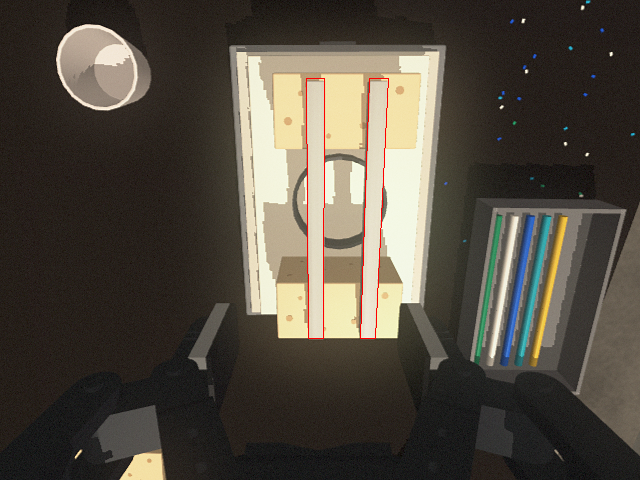

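Emit:
play_rows(motion=[[0.5,-0.16,0,0,0,0,1],[0.88,-0.29,0,0,0,0,1],[0.88,-0.29,0,0,0,0,1],[0.88,-0.29,0,0,0,0,1],[0.88,-0.29,0,0,0,0,1],[0.88,-0.29,0,0,0,0,1],[0.88,-0.29,0,0,0,0,1],[0.88,-0.29,0,0,0,0,1]])

```text
time_s: 33.88
eef_pos: [512.5, 238.1, 211.0]
eef_rot: [[-0.114, 0.993, -0.002], [0.993, 0.114, -0.001], [-0.001, -0.002, -1.0]]
force: [0.8, 1.3, -0.7]
width: 85.5
gripper_force: 0.0
```

Emit:
play_rows(motion=[[0.88,-0.29,0,0,0,0,1],[0.88,-0.29,0,0,0,0,1],[0.88,-0.29,0,0,0,0,1],[0.8,-0.2,0.2,0,0,0,1],[0.1,-0.05,0.5,0,0,0,1],[0,0,0.4,0,0,0,1],[0,0,0,0,0,0,1],[0,0,0,0,0,0,1]])

```text
time_s: 34.55
eef_pos: [452.9, 371.6, 166.7]
eef_rot: [[-0.114, 0.993, -0.003], [0.993, 0.114, -0.003], [-0.002, -0.003, -1.0]]
force: [0.5, 0.2, -0.0]
width: 85.6
gripper_force: 0.0
```

```bash
cat > pot.py <<'E'
from w import *
M,im=shot(sys.argv[1]);x0,y0,z0=map(float,sys.argv[2:5])
i=im.astype(int);red=((i[:,:,2]-i[:,:,0])>35)&(i[:,:,2]>1.6*i[:,:,0])
u=proj(M,np.array([x0,y0,z0+50]))[0].astype(int)
m=comp(red,u,30);print("area",m.sum(),cv2.boundingRect(m),u)
p,c=fit(lambda p:cyl(p[0],p[1],[(23,z0),(26,z0+41),(30,z0+41),(30,z0+58)]),[x0,y0],[(M,m)],[6,6]);print(p.round(1),round(c,3))
go(p[0],p[1],0,96.4)
E
python3 pot.py w12 454 373.8 0
```

```text
area 21476 (562, 342, 164, 166) [320 212]
[454.7 374. ] 0.017
pos [453.7 372.2 167.9] psi 96.51 tilt [-0.07 -0.06] t 34.6 w 85.4 -> turn 0.02 shift [0.04 0.03 4.2 ] norm 4.2
```

Emit:
play_rows(motion=[[0.03,0.02,0.6,0,0,0,1],[0,0,0.9,0,0,0,1],[0,0,0.9,0,0,0,1],[0,0,0.9,0,0,0,1],[0,0,0.7,0,0,0,1],[0,0,0.3,0,0,0,1],[0,0,0.15,0,0,0,1],[0,0,0,0,0,0,1]])

```text
time_s: 35.27
eef_pos: [454.8, 374.1, -9.6]
eef_rot: [[-0.113, 0.994, -0.0], [0.994, 0.113, -0.0], [-0.0, -0.0, -1.0]]
force: [-0.1, 0.4, -0.3]
width: 84.8
gripper_force: 0.0
```

Emit:
play_rows(motion=[[0,0,0,0,0,0,1],[0,0,0,0,0,0,0.8],[0,0,0,0,0,0,0.7],[0,0,0,0,0,0,0.6],[0,0,0,0,0,0,0.5],[0,0,0,0,0,0,0.4],[0,0,0,0,0,0,0.4],[0,0,0,0,0,0,0.4]])

```text
time_s: 35.93
eef_pos: [455.3, 375.1, -7.4]
eef_rot: [[-0.114, 0.994, 0.003], [0.994, 0.114, 0.001], [0.001, 0.003, -1.0]]
force: [-2.4, -3.6, 11.8]
width: 57.4
gripper_force: 61.5
```

```bash
python3 pot.py w13 454.7 374 0;python3 -c "
from w import *
go(652,-15.1,180,96.4)"
```

```text
area 106916 (456, 482, 360, 392) [317 350]
[454.7 374.4] 0.038
pos [455.3 375.1  -7.4] psi 96.53 tilt [0.15 0.08] t 36.0 w 57.0 -> turn 0.03 shift [-0.01 -0.02 -0.18] norm 0.2
pos [455.3 375.1  -7.4] psi 96.53 tilt [0.15 0.08] t 36.0 w 57.0 -> turn 0.03 shift [-10.24   3.8   -4.68] norm 11.9
```

Emit:
play_rows(motion=[[0,0,-0.15,0,0,0,0.4],[0,0,-0.4,0,0,0,0.4],[0,0,-0.6,0,0,0,0.4],[0,0,-0.7,0,0,0,0.4],[0,0,-0.7,0,0,0,0.4],[0,0,-0.7,0,0,0,0.4],[0,0,-0.5,0,0,0,0.4],[0,0,-0.1,0,0,0,0.4]])

```text
time_s: 36.65
eef_pos: [455.8, 376.1, 148.9]
eef_rot: [[-0.114, 0.993, 0.005], [0.993, 0.114, 0.004], [0.004, 0.006, -1.0]]
force: [0.4, 1.1, -0.8]
width: 57.0
gripper_force: 64.1
```

Emit:
play_rows(motion=[[-0.4,0.15,0,0,0,0,0.4],[-0.7,0.26,0,0,0,0,0.4],[-0.7,0.26,0,0,0,0,0.4],[-0.7,0.26,0,0,0,0,0.4],[-0.7,0.26,0,0,0,0,0.4],[-0.7,0.26,0,0,0,0,0.4],[-0.7,0.26,0,0,0,0,0.4],[-0.7,0.26,0,0,0,0,0.4]])

```text
time_s: 37.32
eef_pos: [556.7, 170.7, 143.7]
eef_rot: [[-0.114, 0.993, -0.001], [0.993, 0.114, -0.001], [-0.0, -0.001, -1.0]]
force: [-0.2, 0.7, -2.1]
width: 57.1
gripper_force: 64.1
```

Emit:
play_rows(motion=[[-0.7,0.26,0,0,0,0,0.4],[-0.7,0.26,0,0,0,0,0.4],[-0.7,0.26,0,0,0,0,0.4],[-0.7,0.26,0,0,0,0,0.4],[-0.7,0.26,0,0,0,0,0.4],[-0.7,0.26,0,0,0,0,0.4],[-0.5,0.22,0,0,0,0,0.4],[-0.2,0.05,0,0,0,0,0.4]])

```text
time_s: 37.98
eef_pos: [652.8, -19.1, 143.1]
eef_rot: [[-0.109, 0.994, -0.001], [0.994, 0.109, -0.002], [-0.002, -0.001, -1.0]]
force: [-0.2, -0.7, -1.6]
width: 57.2
gripper_force: 64.1
```

Emit:
play_rows(motion=[[0,0,0,0,0,0,0.4],[0,0,0,0,0,0,0.4],[0,0,0,0,0,0,0.4]])

```text
time_s: 38.23
eef_pos: [650.9, -11.4, 144.2]
eef_rot: [[-0.117, 0.993, -0.001], [0.993, 0.117, 0.001], [0.001, -0.001, -1.0]]
force: [0.2, 0.3, -0.9]
width: 56.9
gripper_force: 64.1
```

```bash
python3 -c "
from w import *
go(652,-15.1,112,96.4);p=st()[0]
print(st()[3]['gripper_force'],st()[3]['force'])
import subprocess
print(subprocess.run(['python3','pot.py','w14',str(p[0]),str(p[1]),str(p[2]+8)],capture_output=True,text=True).stdout)"
```

```text
pos [650.9 -11.4 144.2] psi 96.71 tilt [-0.04  0.07] t 38.2 w 56.9 -> turn 0.07 shift [-0.1   0.02  0.81] norm 0.8
64.10236009396613 [ 0.1798194   0.29811953 -0.91987095]
area 105728 (456, 482, 360, 390) [318 348]
[650.5 -12.4] 0.057
pos [651.  -11.3 144.4] psi 96.73 tilt [-0.02  0.06] t 38.3 w 57.4 -> turn 0.07 shift [-0.02 -0.02  3.61] norm 3.6
```

Emit:
play_rows(motion=[[-0.06,0.02,0.2,0,0,0.07,0.4],[0,0,0.35,0,0,0,0.4],[0,0,0.2,0,0,0,0.4],[0,0,0.08,0,0,0,0.4],[0,0,0,0,0,0,0.4],[0,0,0,0,0,0,0.4],[0,0,0,0,0,0,0.4]])

```text
time_s: 38.87
eef_pos: [653.2, -16.0, 111.4]
eef_rot: [[-0.108, 0.994, 0.001], [0.994, 0.108, 0.0], [0.0, 0.001, -1.0]]
force: [0.8, -0.9, -1.3]
width: 57.0
gripper_force: 64.1
```

```bash
python3 -c "
from w import *
go(652,-14.1,106,96.4);p=st()[0];print(st()[3]['force'])
import subprocess
print(subprocess.run(['python3','pot.py','w15',str(p[0]),str(p[1]),str(p[2]+8)],capture_output=True,text=True).stdout)"
```

```text
pos [653.2 -16.  111.4] psi 96.23 tilt [0.03 0.01] t 38.9 w 57.0 -> turn -0.04 shift [ 0.05 -0.02  0.13] norm 0.1
[ 0.80907504 -0.93883876 -1.33269987]
area 105704 (456, 482, 360, 390) [319 348]
[652.7 -16.9] 0.06
pos [653.3 -16.  111.6] psi 96.22 tilt [0.05 0.01] t 38.9 w 56.9 -> turn -0.04 shift [-0.02 -0.02  2.79] norm 2.8
```

Emit:
play_rows(motion=[[0.04,-0.02,0.06,0,0,0,0.4],[0,0,0,0,0,0,0.4],[0,0,0,0,0,0,0.4],[0,0,0,0,0,0,0.4]])

```text
time_s: 39.25
eef_pos: [651.9, -14.6, 108.8]
eef_rot: [[-0.108, 0.994, 0.0], [0.994, 0.108, -0.0], [-0.0, 0.0, -1.0]]
force: [-0.2, 0.8, -1.6]
width: 56.9
gripper_force: 64.1
```

Emit:
play_rows(motion=[[0,0,0.03,0,0,0,0.4],[0,0,0,0,0,0,0.4],[0,0,0,0,0,0,0.4]])

```text
time_s: 39.5
eef_pos: [651.9, -14.8, 107.4]
eef_rot: [[-0.108, 0.994, -0.0], [0.994, 0.108, -0.0], [-0.0, -0.0, -1.0]]
force: [-0.6, -0.5, -1.3]
width: 57.1
gripper_force: 64.1
```

Emit:
play_rows(motion=[[0,0,0.03,0,0,0,0.4],[0,0,0,0,0,0,0.4],[0,0,0,0,0,0,0.4]])

```text
time_s: 39.75
eef_pos: [652.1, -14.7, 106.8]
eef_rot: [[-0.108, 0.994, 0.0], [0.994, 0.108, -0.0], [-0.0, 0.0, -1.0]]
force: [-0.7, 0.4, 2.9]
width: 57.1
gripper_force: 64.4
```

Emit:
play_rows(motion=[[0,0,0.02,0,0,0,0.4],[0,0,0,0,0,0,0.4],[0,0,0,0,0,0,0.4]])

```text
time_s: 40.0
eef_pos: [652.2, -14.7, 106.7]
eef_rot: [[-0.108, 0.994, 0.001], [0.994, 0.108, -0.001], [-0.001, 0.001, -1.0]]
force: [-2.6, -1.5, 9.2]
width: 57.0
gripper_force: 64.8
```

Emit:
play_rows(motion=[[0,0,-0.02,0,0,0,0.4],[0,0,0,0,0,0,0.65],[0,0,0,0,0,0,0.7],[0,0,0,0,0,0,0.75],[0,0,0,0,0,0,0.85],[0,0,0,0,0,0,0.95],[0,0,0,0,0,0,1],[0,0,0,0,0,0,1]])

```text
time_s: 40.67
eef_pos: [651.9, -14.7, 106.1]
eef_rot: [[-0.108, 0.994, -0.0], [0.994, 0.108, 0.0], [0.0, -0.0, -1.0]]
force: [-0.0, -0.1, 0.7]
width: 85.3
gripper_force: 0.0
```

Emit:
play_rows(motion=[[0,0,-0.15,0,0,0,1],[0,0,-0.4,0,0,0,1],[0,0,-0.7,0,0,0,1],[0,0,-0.9,0,0,0,1],[0,0,-0.9,0,0,0,1],[-0.5,0,-0.5,0,0,0,1],[-0.5,0,0,0,0,0,1],[-0.5,0,0,0,0,0,1]])

```text
time_s: 41.33
eef_pos: [659.7, -74.4, 251.3]
eef_rot: [[-0.109, 0.994, 0.004], [0.994, 0.109, -0.0], [-0.001, 0.004, -1.0]]
force: [0.7, -1.9, 0.3]
width: 85.5
gripper_force: 0.0
```

Emit:
play_rows(motion=[[0,0,0,0,0,0,1],[0,0,0,0,0,0,1],[0,0,0,0,0,0,1]])

```text
time_s: 41.58
eef_pos: [658.2, -73.3, 248.4]
eef_rot: [[-0.109, 0.994, -0.0], [0.994, 0.109, 0.001], [0.001, -0.0, -1.0]]
force: [-0.1, -0.4, -0.7]
width: 85.4
gripper_force: 0.0
```

```bash
python3 pot.py w16 652 -15 114; python3 - <<'E'
from w import *
a=viewer.camera('side')[150:430,190:440,::-1];b=cv2.imread('pics/w16.png')
cv2.imwrite('pics/fin.png',np.hstack([cv2.resize(a,(402,450),interpolation=2),cv2.resize(b[:,150:574],(397,450))]))
E
```

```text
area 32640 (538, 178, 194, 314) [318 138]
[651.3 -16.1] 0.095
pos [658.2 -72.7 248.4] psi 96.32 tilt [-0.01  0.05] t 41.6 w 85.7 -> turn -0.02 shift [ 1.43 -0.02  6.21] norm 6.4
```

View pics/fin.png

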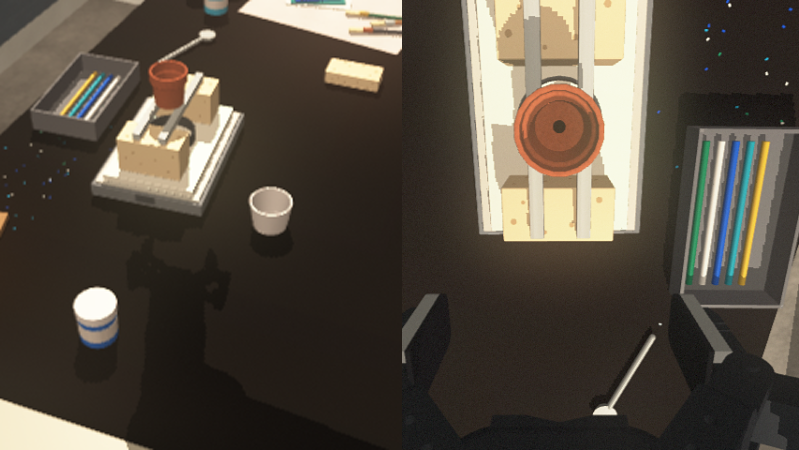

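The pot stands upright on both bars at about (651, −16), over the ring. Its drain hole sits between the bars, the jar, cup and thin brick haven't moved, and the arm is clear.

```bash
python3 -c "
from plant import workorder
print(workorder.finish_job())"
```

```text
the job is handed in; nothing more can be done
None
```

The pot melt is set up as asked and handed in at about 42 s: both tall bricks stand on the shelf, the bars lie across them about 40 mm apart, and the pot sits upright over the ring with its drain hole between the bars; no verdict was returned.

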